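# Set up the cup tree and hang the rinsed espresso cups on it

## Task

Set up the cup tree for service: free the wing knob on top, raise the column until the black ring on it stands level with the lip of the tube, and turn the knob clockwise fully home so that the column is locked there. Then hang every rinsed espresso cup by its handle on an arm of the tree, so that each hangs freely with its body below the handle. Leave the other things where they are.

Things in the scene. Friction and masses are not known exactly. Their poses are not given: they have to be found in the camera images.
- column (a joint): Lift of the cup tree's column with its arms and knob, in m: 0 = right down, 0.060 = the ring mark stands at the lip of the tube, 0.072 = stop. With the knob free about 12 N lift it (5 N is weight); it stays where it is left, but would sink under two cups. It can be locked at every 10 mm (0, 0.010 .. 0.060, 0.070), with 2 mm play either way.
- wing (a joint): Lock knob on top of the column, angle in rad: it grows clockwise seen from above; 1.72 = home against its stop, locked; 0 = the other stop. A pin on its shaft swings into a toothed rack in the tube: from about 1.1 on it is between the teeth and locks the column, below 1.0 the column is free. Turns with 0.06 N m and stays where it is left; between two lock heights the pin meets a tooth and the knob will not go home.
- wing_grip (a point): Middle of the black wing of the knob, on the column's axis: a bar 46 mm long (along this point's x), 14 mm thick (along y) and 25 mm high. z is up. The arms' roots lie 26 mm lower and rise to 15 mm lower at 75 mm from the axis.
- tube_lip (a point): Centre of the top lip of the fixed tube, 85 mm above the worktop, in the middle of the tree's round steel drip box (107 mm radius, 50 mm high, fixed). The grinder, 0.55 m high, and its lever stand between the tree and the mat: pass in front of them.
- mark_ring (a point): Centre of the 4 mm wide black ring round the column (23 mm thick). It is inside the tube while the column is down and has to come up level with the tube's lip.
- hook_0 (a point): Seat of one of the tree's four arms, 86 mm from the column's axis, on the centre line of the 6 mm round rod; its x axis points outward along the arm. The rod is level from 12 mm inside to 13 mm outside this point, then bends up to a tip 40 mm out and 18 mm higher with an 8 mm ball; inside it drops by 15 mm to the hub.
- hook_1 (a point): Seat of one of the tree's four arms, 86 mm from the column's axis, on the centre line of the 6 mm round rod; its x axis points outward along the arm. The rod is level from 12 mm inside to 13 mm outside this point, then bends up to a tip 40 mm out and 18 mm higher with an 8 mm ball; inside it drops by 15 mm to the hub.
- hook_2 (a point): Seat of one of the tree's four arms, 86 mm from the column's axis, on the centre line of the 6 mm round rod; its x axis points outward along the arm. The rod is level from 12 mm inside to 13 mm outside this point, then bends up to a tip 40 mm out and 18 mm higher with an 8 mm ball; inside it drops by 15 mm to the hub.
- hook_3 (a point): Seat of one of the tree's four arms, 86 mm from the column's axis, on the centre line of the 6 mm round rod; its x axis points outward along the arm. The rod is level from 12 mm inside to 13 mm outside this point, then bends up to a tip 40 mm out and 18 mm higher with an 8 mm ball; inside it drops by 15 mm to the hub.
- cup_a_mid (a point): White espresso cup standing mouth down: round body 63 mm across at the mouth, about 57 mm half-way up, 48 mm at the foot, 52 mm tall, 0.11 kg. This point: on its axis, half-way up (26 mm). z is up while the cup stands, -y points from the body to the handle, whose far end is 60 mm out; handle 6 mm thick (along x). Starts on the 12 mm thick brown mat, between the espresso machine and the tall grinder; may be absent.
- cup_a_loop (a point): Middle of the opening in the cup's handle, 38 mm from the body's axis and 24.5 mm above the mouth edge. The opening lies across x: 16 mm high here, 22 mm long (tapering to the outer end). Axes as the cup's.
- cup_b_mid (a point): White espresso cup standing mouth down: round body 63 mm across at the mouth, about 57 mm half-way up, 48 mm at the foot, 52 mm tall, 0.11 kg. This point: on its axis, half-way up (26 mm). z is up while the cup stands, -y points from the body to the handle, whose far end is 60 mm out; handle 6 mm thick (along x). Starts on the 12 mm thick brown mat, between the espresso machine and the tall grinder; may be absent.
- cup_b_loop (a point): Middle of the opening in the cup's handle, 38 mm from the body's axis and 24.5 mm above the mouth edge. The opening lies across x: 16 mm high here, 22 mm long (tapering to the outer end). Axes as the cup's.
- cup_c_mid (a point): White espresso cup standing mouth down: round body 63 mm across at the mouth, about 57 mm half-way up, 48 mm at the foot, 52 mm tall, 0.11 kg. This point: on its axis, half-way up (26 mm). z is up while the cup stands, -y points from the body to the handle, whose far end is 60 mm out; handle 6 mm thick (along x). Starts on the worktop, right of the grinder; may be absent.
- cup_c_loop (a point): Middle of the opening in the cup's handle, 38 mm from the body's axis and 24.5 mm above the mouth edge. The opening lies across x: 16 mm high here, 22 mm long (tapering to the outer end). Axes as the cup's.
- sugar: Bystander: lidded sugar pot, 66 mm across; origin under its centre. Leave it alone.
- leveller: Bystander: round coffee leveller, 60 mm across, 34 mm high; origin under its centre. Leave it alone.
Mind the look-alikes: they are no part of the job. What is shaped like the part that bears cup_c_mid but red is not meant.

How it is judged:
On the way, in this order (a step that is already met when the one before it is completed fails the run):
1. the knob is turned loose (value of joint wing below 1 rad), for 0.2 s.
2. the column stands with its ring at the lip (within 5 mm) and the knob is turned home (value of joint column between 0.055 and 0.065 m and value of joint wing above 1.5 rad), for 0.3 s.
At the end, for the whole second after the job is handed in: The column's lift is 0.055 to 0.065 m, the knob is home (past 1.5 rad), and every cup present hangs by its handle on an arm (middle of the handle's opening within 24 mm of a hook seat, body below the handle: the direction from handle to body is within 65 degrees of straight down) (all of step 2 and (distance between cup_a_loop and hook_0 below 0.024 m or distance between cup_a_loop and hook_1 below 0.024 m or distance between cup_a_loop and hook_2 below 0.024 m or distance between cup_a_loop and hook_3 below 0.024 m) and angle between each of cup_a_mid, cup_b_mid, cup_c_mid's own y axis and vertical above 2 rad and (distance between cup_b_loop and hook_0 below 0.024 m or distance between cup_b_loop and hook_1 below 0.024 m or distance between cup_b_loop and hook_2 below 0.024 m or distance between cup_b_loop and hook_3 below 0.024 m) and (distance between cup_c_loop and hook_0 below 0.024 m or distance between cup_c_loop and hook_1 below 0.024 m or distance between cup_c_loop and hook_2 below 0.024 m or distance between cup_c_loop and hook_3 below 0.024 m)); the robot touches nothing.
It fails at once if the sugar pot is pushed more than 3 cm from its place (distance of sugar from where it was at the start of the episode above 0.03 m).
It fails at once if the leveller is pushed more than 3 cm from its place (distance of leveller from where it was at the start of the episode above 0.03 m).
Of cup_a, cup_b, cup_c only 2 to 3 are there at a start; the rules pass over those that are not, and their reading is None.
At some moment in a run one of cup_a, cup_b may be knocked a few centimetres aside while the robot is not near it.
It also fails if it takes over 210 s, if anything falls off the work surface, if the arm or the gripper's body presses on something with over 40 N, if the wrist force passes 120 N, or if a joint passes its speed limit or range.

## Robot

A 6-joint arm with a two-finger parallel gripper is mounted at the origin on a cart in front of the work surface, level with it; the furniture and walls round the work are solid. World frame = base frame: x ahead of the robot, y to its left, z up, the work surface at z = 0. Lengths are in m, angles in rad, forces in N, time in s.
With the tool pointing down it reaches from about 0.25 to 0.775 m from the base axis. Payload 4 kg.
Tool frame: the origin (TCP) lies at the centre of the arm's flange, where the gripper is bolted on; the fingertips stand 199 mm ahead of it and the grasp point (between the pads) lies 180 mm ahead of it (robot.tcp_to_tips is the distance from the TCP to the fingertips, in m); z points along the fingers, y is the line along which they close (so a half turn about z gives the same grasp; the last joint's range is limited). The gripper opens to 94 mm and grips with 3 to 60 N. Pads are 16 mm wide; open, the fingers measure 119 mm over their backs; the gripper's body (75 mm by 177 mm) begins 78 mm behind the grasp point.
Start: joints at [1.146, 0.087, 1.371, -0, 1.684, -0.103], TCP at [0.174, 0.522, 0.405] pointing down, gripper open.
Joint ranges: [-3.1, 3.1], [-0.76, 2.03], [0.27, 2.55], [-1.08, 4.22], [0.17, 2.65], [-2.57, 2.57]. Speed limits (rad/s): [2.79, 2.79, 3.14, 3.14, 3.14, 3.14].

## Interface

Orientations are given as [roll, pitch, yaw] about the fixed x, y, z axes, in that order (R = Rz(yaw) Ry(pitch) Rx(roll)).
In Python, from bench import telemetry, snapshot, ticket, robot gives the robot as it stands.
- The arm moves only by the tool apply_moves, never from a script. Its argument "moves" is a list that holds one entry, the list of rows, each a list of 5 numbers: the shift along the tool's x, y, z in units of 50 mm (1.0 is 50 mm), then the turn about the tool's z in units of 10 degrees (1.0 is 10 degrees), then the closure, from 0 (fully open) to 1 (shut). A call has 1 to 10 rows; each row is the pose to reach, as a shift and turn from the pose commanded when the call began, along the tool's axes at that moment; what a row does not reach only later rows make up. A row lasts 1/8 s, in which the tool goes at most 62.5 mm and 10.7 degrees, less where a joint would pass 70% of its speed; a pose out of reach is approached as far as the arm can. A call with a gripper value outside its range is refused whole. The fingers move at their own pace and stop on an object; the grip force is fixed at half the most. Time passes only in rows, so rows that repeat a pose let the fingers close. It gives the time, the measured TCP pose, the force, the opening and the grip force at its end, in the units of the state.
- telemetry.get_obs(): the state, without advancing time (a new reading comes with each control period).
- snapshot(name): name is "side" or "top"; returns a dict with "image" (480x640x3 uint8, red, green, blue), "fovy" (degrees; the focal length in pixels is half the picture's height over the tangent of half this angle, whatever the lens; pixels are square), "cx", "cy" (the principal point, pixels), "R" (3x3) and "t" (3): a world point X has camera coordinates R X + t. Camera axes: x right, y down, z forward; pixel columns grow to the right and rows downward; lengths in m; the calibration is good to about 2 mm. A picture is of the moment at which its call begins. There is no depth.
- ticket.close_job(): hands the job in; it is judged then, once.
The state is a dict: "time": time; "joint_positions": joint angles; "qvel": joint speeds; "joint_torque": joint torques, N m; "tool_pos": TCP position; "ee_rot": TCP orientation; "wrist_force": force on the tool from outside, world axes, zero at the start; "wrist_torque": the same for the moment, N m; "width": finger opening in m; "finger_force": force on a finger pad.
Only numpy, scipy, OpenCV 4.12 (cv2) and the standard library are available. Lean on these libraries where they do the work, as an engineer would, in place of code of your own. Each camera call takes 0.05 s, during which the arm holds its last target. There are 200 camera calls.

## Working session

There is one attempt and no reset: what is moved stays moved. The work goes in short steps, Python scripts to look and compute and a tool call to move; the robot and the scene stay as the last step left them, time stands still between calls to the robot, and variables do not carry over. Pictures are saved under pics/ and viewed, at most 14 in all, crops included, and the job is handed in when it is done.

Besides the shell and the picture viewer there is one more tool, called after "Emit:" by a JSON object that holds its "method" and its "body". apply_moves: Moves the arm, as the interface text tells. Its arguments: {"type":"object","properties":{"moves":{"type":"array","items":{"type":"array","items":{"type":"array","items":{"type":"number"}}}}},"required":["moves"]}

```bash
ls; mkdir -p pics; cat > h.py <<'E'
import numpy as np, cv2
from bench import telemetry, snapshot, ticket, robot
from scipy.spatial.transform import Rotation as Ro
def save(n,f,crop=None,s=1):
    d=snapshot(n); im=d["image"][:,:,::-1]
    np.savez('pics/'+f+'.npz',**d)
    if crop: x0,y0,x1,y1=crop; im=im[y0:y1,x0:x1]
    if s!=1: im=cv2.resize(im,None,fx=s,fy=s,interpolation=cv2.INTER_CUBIC)
    cv2.imwrite('pics/'+f+'.png',im); return d
def proj(d,X):
    f=240/np.tan(np.radians(d["fovy"])/2); c=np.array(d["R"])@np.array(X)+d["t"]
    return np.array([d["cx"]+f*c[0]/c[2], d["cy"]+f*c[1]/c[2]])
def ray(d,p):
    f=240/np.tan(np.radians(d["fovy"])/2); R=np.array(d["R"])
    v=R.T@np.array([(p[0]-d["cx"])/f,(p[1]-d["cy"])/f,1]); return -R.T@np.array(d["t"]), v/np.linalg.norm(v)
def tri(d1,p1,d2,p2):
    A=np.zeros((3,3));b=np.zeros(3)
    L=[]
    for d,p in((d1,p1),(d2,p2)):
        o,v=ray(d,p);M=np.eye(3)-np.outer(v,v);A+=M;b+=M@o;L.append((o,v))
    X=np.linalg.solve(A,b)
    return X,[np.linalg.norm(np.cross(X-o,v)) for o,v in L]
def onz(d,p,z):
    o,v=ray(d,p); return o+v*(z-o[2])/v[2]
def pose():
    o=telemetry.get_obs(); return o
E
python3 - <<'E'
from h import *
o=pose(); print({k:np.round(v,3) for k,v in o.items()})
for n in("side","top"):
    d=save(n,n+'0'); R=np.array(d["R"]);print(n,d["fovy"],d["cx"],d["cy"],np.round(-R.T@np.array(d["t"]),3),np.round(R,2).tolist())
E
```

```text
pics
{'time': np.float64(0.0), 'joint_positions': array([ 1.146,  0.088,  1.372, -0.   ,  1.684, -0.103]), 'qvel': array([ 0.001, -0.   ,  0.   ,  0.   , -0.   ,  0.002]), 'joint_torque': array([ 2.0000e-03, -3.4019e+01, -3.0242e+01,  7.2000e-02,  3.3000e-02,
       -0.0000e+00]), 'tool_pos': array([0.174, 0.522, 0.404]), 'ee_rot': array([-3.139, -0.   ,  2.82 ]), 'wrist_force': array([-0.264, -0.569,  0.22 ]), 'wrist_torque': array([-0.023, -0.014, -0.05 ]), 'finger_force': np.float64(0.0), 'width': np.float64(0.094)}
side 43.66751080974784 322.31603836387274 219.6100981748553 [ 0.513 -1.543  0.873] [[1.0, -0.02, -0.02], [-0.03, -0.49, -0.87], [0.01, 0.87, -0.49]]
top 49.09532866712522 322.37345326663944 242.2950608878001 [ 0.425 -0.191  1.346] [[-0.02, -1.0, -0.01], [-1.0, 0.02, -0.07], [0.07, 0.01, -1.0]]
```

View pics/side0.png

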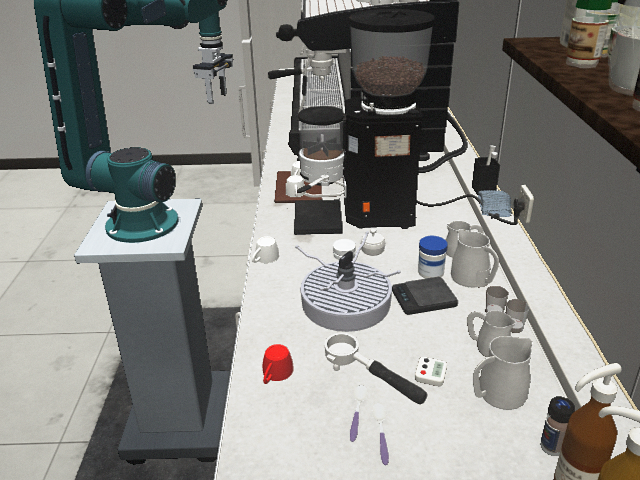

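View pics/top0.png

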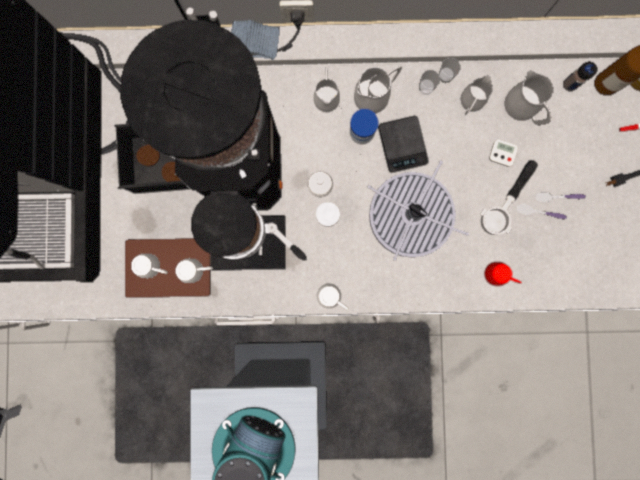

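The top view shows white cups at (143,265) and (187,271) on the brown mat, and a white cup at (329,296). The tree hub is at (415,212). Look-alikes: the red cup at (499,273) and the white round things at (320,183) and (328,214). Next I'll zoom in on the chosen parts.

```bash
python3 - <<'E'
from h import *
def crop(n,x0,y0,w,h,s):
    im=np.load(f'pics/{n}.npz')['image'][:,:,::-1]
    c=cv2.resize(im[y0:y0+h,x0:x0+w],None,fx=s,fy=s,interpolation=cv2.INTER_CUBIC)
    for x in range(-(-x0//10)*10,x0+w,10): cv2.line(c,((x-x0)*s,0),((x-x0)*s,6),(0,0,255),1); 
    for y in range(-(-y0//10)*10,y0+h,10): cv2.line(c,(0,(y-y0)*s),(6,(y-y0)*s),(0,0,255),1)
    cv2.putText(c,f"{x0},{y0} x{s}",(10,20),0,.5,(255,0,0),1); return c
def comp(f,L):
    o=np.zeros((600,800,3),np.uint8)
    for (x,y),c in L: c=c[:600-y,:800-x]; o[y:y+c.shape[0],x:x+c.shape[1]]=c
    cv2.imwrite(f'pics/{f}.png',o)
comp('c1',[((0,0),crop('top0',362,155,110,110,4)),((440,0),crop('top0',120,235,90,65,4)),((440,260),crop('top0',300,165,60,150,2)),((560,260),crop('top0',305,280,50,35,4)),((440,440),crop('top0',480,255,50,40,3))])
comp('c2',[((0,0),crop('side0',285,225,130,105,5)),((0,525),crop('side0',240,230,60,36,2)),((650,0),crop('side0',250,230,30,40,5)),((650,200),crop('side0',270,165,75,70,2)),((650,340),crop('side0',325,235,40,30,3)),((650,430),crop('side0',255,340,50,50,3))])
E
```

```text
(no output)
```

View pics/c1.png

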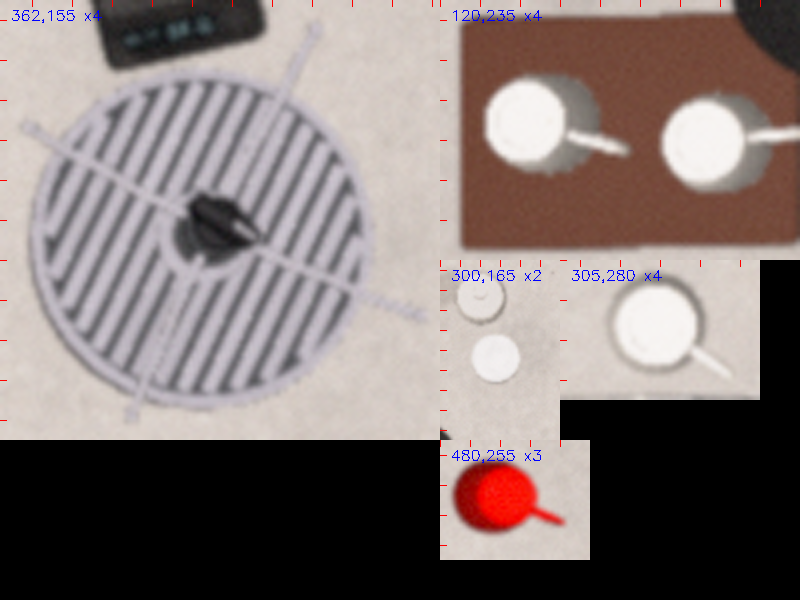

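View pics/c2.png

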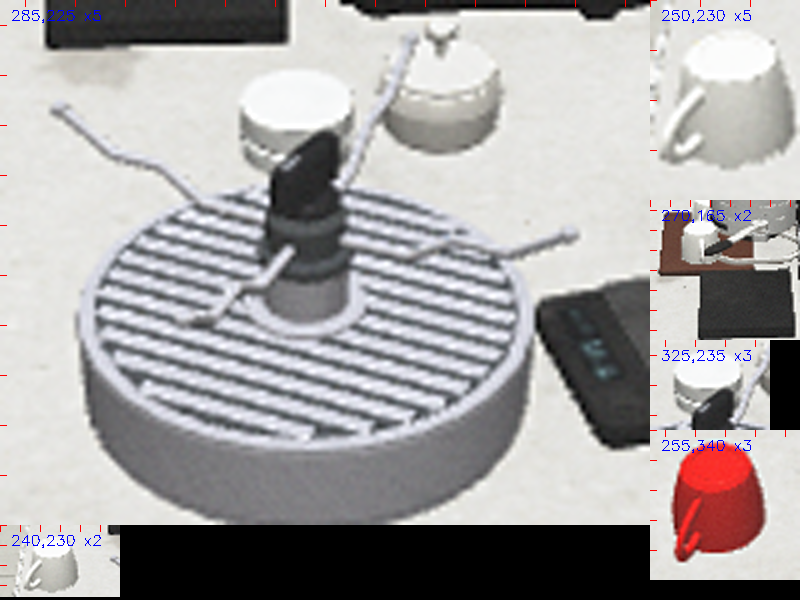

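The top crop shows the arm tips at (369,187), (441,162), (467,234) and (395,259), with the wing at about (418,210). The cups' feet are at (142,265), (186,270) and (329,297), with handles pointing right and down. In the side crop the same tips are at (367,233), (399,272), (325,289) and (296,246), the wing is at (346,259), and cup c is at (266,241). The red cup and the two round white pots are left alone. Next I'll triangulate.

```bash
python3 - <<'E'
from h import *
from scipy.optimize import least_squares
T=np.load('pics/top0.npz');S=np.load('pics/side0.npz')
tt=[(368.75,186.75),(441,162.5),(467,233.75),(395,259)];ss=[(366.6,233),(399.4,272),(325,289.4),(296.4,246.4)]
P=[]
for a,b in zip(tt,ss):
    X,e=tri(T,a,S,b);P.append(X);print('tip',X.round(4),np.round(e,4))
print('axis',np.mean(P,0).round(4))
print('wing',tri(T,(418,210),S,(346.4,259.4)))
# fit axis, tip height, angle
def f(p,out=False):
    r=[]
    for k in range(4):
        a=p[3]-k*np.pi/2
        X=np.array([p[0]+.126*np.cos(a),p[1]+.126*np.sin(a),p[2]])
        r+=list(proj(T,X)-tt[k])+list(proj(S,X)-ss[k])
    return r
s=least_squares(f,[*np.mean(P,0),1.0]);print('fit',s.x.round(4),np.degrees(s.x[3]),np.round(s.fun,1))
# cups
im=T['image'].astype(int)
for n,c,h in(('a',(142,265),.064),('b',(186,270.5),.064),('c',(328.75,296.75),.052)):
    x,y=map(int,c);w=im[y-14:y+15,x-14:x+15].min(2)
    m=(w>225).astype(np.uint8);k,l,st,ce=cv2.connectedComponentsWithStats(m)
    i=1+st[1:,4].argmax();m2=cv2.morphologyEx((l==i).astype(np.uint8),cv2.MORPH_OPEN,np.ones((7,7),np.uint8))
    q=np.argwhere(m2)[:,::-1].mean(0)+[x-14,y-14]
    print(n,q.round(1),m2.sum(),2*np.sqrt(m2.sum()/np.pi),onz(T,q,h).round(4))
    for t in {'a':(167,273),'b':(210.5,268.4),'c':(347.5,308.75)}[n],:
        A=onz(T,q,h);B=onz(T,t,h-.0275);v=(B-A)[:2];print('   handle',np.linalg.norm(v),np.degrees(np.arctan2(v[1],v[0])))
print('c tri',tri(T,(328.75,296.75),S,(266,241)))
E
```

```text
tip [ 0.634  -0.2926  0.1222] [0.0009 0.0009]
tip [ 0.6896 -0.4637  0.123 ] [0.0008 0.0008]
tip [ 0.5229 -0.5186  0.1216] [0.0033 0.0033]
tip [ 0.4636 -0.3491  0.1243] [0.0004 0.0004]
axis [ 0.5775 -0.406   0.1228]
wing (array([ 0.5775882 , -0.40638006,  0.12186835]), [np.float64(5.954337876246943e-05), np.float64(5.9543378762613324e-05)])
fit [ 0.5777 -0.406   0.1227  1.1099] 63.59042954666965 [ 0.3  0.5  0.3 -0.1 -0.7 -0.7 -0.  -0.3  0.2 -0.9 -2.2 -0.2  0.3 -0.3
  0.7  0.7]
a [140.8 265. ] 254 17.983404693292407 [0.4634 0.2642 0.064 ]
   handle 0.05939750983230105 -110.0112238932275
b [185.4 270.1] 265 18.36868202552426 [0.449  0.1551 0.064 ]
   handle 0.05548290225248727 -86.46044521859667
c [328.5 296. ] 265 18.36868202552426 [ 0.3788 -0.193   0.052 ]
   handle 0.057697603106820136 -125.56250953996836
c tri (array([ 0.37701979, -0.19366655,  0.04605883]), [np.float64(0.0002118904469166038), np.float64(0.0002118904469165069)])
```

```bash
cat >> h.py <<'E'
def plan(wps,step=50,rot=9.5,ref=None):
    """wps: (x,y,z grasp point, phi deg = world direction of tool y, closure)"""
    o=pose(); p=np.array(o["tool_pos"],float); R=Ro.from_euler('xyz',o["ee_rot"]).as_matrix()
    phi0=np.degrees(np.arctan2(R[1,1],R[0,1])); g=p+[0,0,-.18]
    print('now grasp',g.round(4),'phi',round(phi0,1),'w',round(float(o["width"]),4),'q6',np.degrees(o["joint_positions"]).round(0),'t',o["time"],'F',np.round(o["wrist_force"],1))
    y=np.radians(phi0); ax=np.array([[-np.sin(y),np.cos(y),0],[np.cos(y),np.sin(y),0],[0,0,-1]])
    cur=g;cph=phi0;rows=[]
    for w in wps:
        t=np.array(w[:3]);n=int(max(1,np.ceil(np.linalg.norm(t-cur)*1000/step-.02),np.ceil(abs(w[3]-cph)/rot-.02)))
        for i in range(1,n+1):
            a=cur+(t-cur)*i/n; h=cph+(w[3]-cph)*i/n
            rows.append([*(ax@(a-g)/.05).round(2).tolist(),round(-(h-phi0)/10,2),w[4]])
        cur=t;cph=w[3]
    for i in range(0,len(rows),10): print(i,str(rows[i:i+10]).replace(' ',''))
E
sed -i 's/^    y=np.radians(phi0); ax=.*/    y=np.radians(phi0); ax=np.array([[-np.sin(y),np.cos(y),0],[np.cos(y),np.sin(y),0],[0,0,-1.]])/' h.py
python3 - <<'E'
from h import *
z=.224
plan([(.17,.45,z,60,0),(.18,.32,z,45,0),(.22,.2,z,30,0),(.27,.1,z,10,.3)])
T=np.load('pics/top0.npz')
for n,p,zz in(('doser bottom edge',(225,258),.25),('doser left',(192,222),.25),('lever',(303,257),.2),('tray corner',(118,190),.05),('hopper left',(124,90),.5),('machine corner',(100,282),.3),('machine tray',(74,265),.05),('lev',(328,214),.034),('sug',(320,183),.06)): print(n,onz(T,p,zz).round(3))
E
```

```text
now grasp [0.1739 0.5217 0.2236] phi 71.6 w 0.094 q6 [66.  5. 79. -0. 96. -6.] t 0.1 F [ 0.8  0.1 -0. ]
0 [[-0.19,-0.69,-0.0,np.float64(0.58),0],[-0.38,-1.38,-0.01,np.float64(1.16),0],[-0.72,-2.19,-0.01,np.float64(1.66),0],[-1.05,-2.99,-0.01,np.float64(2.16),0],[-1.39,-3.79,-0.01,np.float64(2.66),0],[-1.9,-4.46,-0.01,np.float64(3.16),0],[-2.4,-5.14,-0.01,np.float64(3.66),0],[-2.91,-5.81,-0.01,np.float64(4.16),0],[-3.44,-6.34,-0.01,np.float64(4.82),0.3],[-3.96,-6.87,-0.01,np.float64(5.49),0.3]]
10 [[-4.49,-7.39,-0.01,np.float64(6.16),0.3]]
doser bottom edge [0.469 0.022 0.25 ]
doser left [0.546 0.091 0.25 ]
lever [ 0.47  -0.139  0.2  ]
tray corner [0.652 0.327 0.05 ]
hopper left [0.74  0.138 0.5  ]
machine corner [0.424 0.262 0.3  ]
machine tray [0.467 0.435 0.05 ]
lev [ 0.583 -0.196  0.034]
sug [ 0.657 -0.178  0.06 ]
```

```bash
sed -i 's/round(-(h-phi0)\/10,2)/float(round(-(h-phi0)\/10,2))/' h.py; python3 - <<'E'
from h import *
im=np.load('pics/side0.npz')['image'][:,:,::-1];c=cv2.resize(im[0:215,250:480],None,fx=2,fy=2,interpolation=cv2.INTER_CUBIC)
im2=np.load('pics/top0.npz')['image'][:,:,::-1];c2=cv2.resize(im2[100:310,0:330],None,fx=1,fy=1)
o=np.zeros((430,800,3),np.uint8);o[:,:460]=c;o[:210,465:795]=c2;cv2.imwrite('pics/c3.png',o)
E
```

```text
(no output)
```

View pics/c3.png

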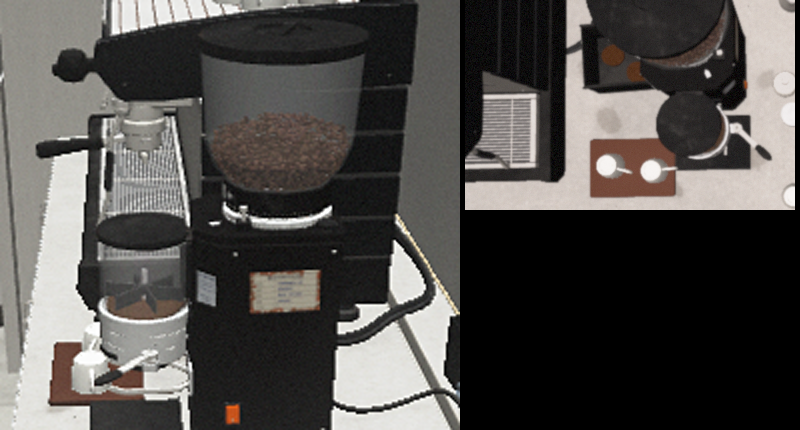

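The machine's side wall stands at about y=0.37 and the grinder's doser front at about x=0.46, so the route in front is clear.

Emit:
{"method": "apply_moves", "body": {"moves": [[[-0.19,-0.69,0,0.58,0],[-0.38,-1.38,0,1.16,0],[-0.72,-2.19,0,1.66,0],[-1.05,-2.99,0,2.16,0],[-1.39,-3.79,0,2.66,0],[-1.9,-4.46,0,3.16,0],[-2.4,-5.14,0,3.66,0],[-2.91,-5.81,0,4.16,0],[-3.44,-6.34,0,4.82,0.3],[-3.96,-6.87,0,5.49,0.3]]]}}

```text
time: 1.35
tool_pos: [0.2532, 0.1321, 0.4044]
ee_rot: [3.141, -0.0, 1.858]
wrist_force: [0.6, -0.6, -0.2]
width: 0.0778
finger_force: 0.0
```

```bash
python3 - <<'E'
from h import *
z=.224
plan([(.30,0,z,0,.5),(.32,-.17,z,-15,.53),(.45,-.32,z,-26.4,.53),(.5777,-.406,z,-26.4,.53)])
E
```

```text
now grasp [0.2532 0.1321 0.2244] phi 16.4 w 0.0778 q6 [ 16. -31. 107.   0. 103.  -0.] t 1.35 F [ 0.6 -0.6 -0.2]
0 [[-0.93,0.05,0.0,0.55,0.5],[-1.87,0.1,0.01,1.1,0.5],[-2.8,0.15,0.01,1.64,0.5],[-3.64,0.01,0.01,2.02,0.53],[-4.49,-0.14,0.01,2.39,0.53],[-5.33,-0.28,0.01,2.77,0.53],[-6.17,-0.43,0.01,3.14,0.53],[-7.08,-0.02,0.01,3.43,0.53],[-7.98,0.39,0.01,3.71,0.53],[-8.88,0.8,0.01,4.0,0.53]]
10 [[-9.79,1.22,0.01,4.28,0.53],[-10.38,1.71,0.01,4.28,0.53],[-10.97,2.2,0.01,4.28,0.53],[-11.57,2.69,0.01,4.28,0.53],[-12.16,3.18,0.01,4.28,0.53]]
```

Emit:
{"method": "apply_moves", "body": {"moves": [[[-0.93,0.05,0,0.55,0.5],[-1.87,0.1,0,1.1,0.5],[-2.8,0.15,0,1.64,0.5],[-3.64,0,0,2.02,0.53],[-4.49,-0.14,0,2.39,0.53],[-5.33,-0.28,0,2.77,0.53],[-6.17,-0.43,0,3.14,0.53],[-7.08,0,0,3.43,0.53],[-7.98,0.39,0,3.71,0.53],[-8.88,0.8,0,4.0,0.53]]]}}

```text
time: 2.6
tool_pos: [0.4195, -0.282, 0.404]
ee_rot: [-3.141, -0.0, 1.161]
wrist_force: [-0.4, -0.1, 0.8]
width: 0.0445
finger_force: 0.0
```

Emit:
{"method": "apply_moves", "body": {"moves": [[[0,0,0,0,0.53]]]}}

```text
time: 2.72
tool_pos: [0.4201, -0.2827, 0.402]
ee_rot: [-3.137, -0.001, 1.162]
wrist_force: [0.3, 0.5, -1.3]
width: 0.0445
finger_force: 0.0
```

```bash
python3 - <<'E'
from h import *
plan([(.5777,-.406,.224,-26.4,.53),(.5777,-.406,.175,-26.4,.53)])
E
```

```text
now grasp [ 0.4201 -0.2827  0.222 ] phi -23.4 w 0.0445 q6 [-40.  -0.  84.  -0.  96. -17.] t 2.725 F [ 0.3  0.5 -1.3]
0 [[-0.25,0.97,-0.01,0.07,0.53],[-0.5,1.94,-0.02,0.15,0.53],[-0.76,2.9,-0.03,0.22,0.53],[-1.01,3.87,-0.04,0.3,0.53],[-1.01,3.87,0.94,0.3,0.53]]
```

Emit:
{"method": "apply_moves", "body": {"moves": [[[-0.25,0.97,0,0.1,0.53],[-0.5,1.94,0,0.15,0.53],[-0.76,2.9,0,0.22,0.53],[-1.01,3.87,0,0.3,0.53],[-1.01,3.87,0.94,0.3,0.53],[-1.01,3.87,0.94,0.3,0.53],[-1.01,3.87,0.94,0.3,0.53]]]}}

```text
time: 3.6
tool_pos: [0.576, -0.403, 0.3592]
ee_rot: [3.141, 0.0, 1.112]
wrist_force: [-0.3, 0.4, 0.9]
width: 0.0445
finger_force: 0.0
```

```bash
python3 - <<'E'
from h import *
plan([(.5777,-.406,.126,-26.4,.53)],step=20)
a=save('side','s1');b=save('top','t1')
def crop(d,x0,y0,w,h,s):
    return cv2.resize(d['image'][y0:y0+h,x0:x0+w,::-1],None,fx=s,fy=s,interpolation=cv2.INTER_CUBIC)
o=np.zeros((500,800,3),np.uint8);o[:,:400]=crop(a,300,170,80,100,5);o[:,400:]=crop(b,370,150,80,100,5);cv2.imwrite('pics/c4.png',o)
E
```

```text
now grasp [ 0.576  -0.403   0.1792] phi -26.3 w 0.0445 q6 [-40.  25.  58.   0.  96. -13.] t 3.6 F [-0.3  0.4  0.9]
0 [[-0.01,0.02,0.35,0.0,0.53],[-0.03,0.04,0.71,0.01,0.53],[-0.04,0.06,1.06,0.01,0.53]]
```

View pics/c4.png

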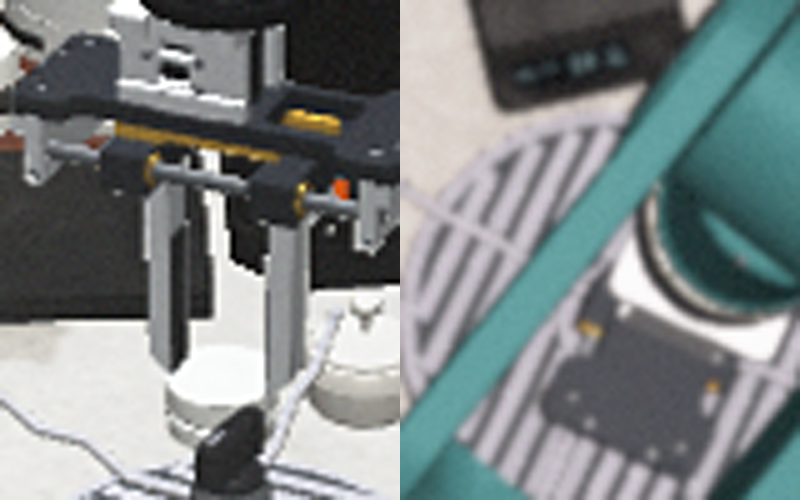

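The side crop shows the finger tips at about (334,243) and (357,247), straddling the black wing at about (346,255) below. I'll descend and close.

Emit:
{"method": "apply_moves", "body": {"moves": [[[-0.01,0.02,0.35,0,0.53],[-0.03,0.04,0.71,0,0.53],[-0.04,0.06,1.06,0,0.53],[-0.04,0.06,1.06,0,0.53],[-0.04,0.06,1.06,0,1],[-0.04,0.06,1.06,0,1],[-0.04,0.06,1.06,0,1],[-0.04,0.06,1.06,0,1]]]}}

```text
time: 4.7
tool_pos: [0.578, -0.4067, 0.3051]
ee_rot: [-3.141, 0.0, 1.111]
wrist_force: [-3.5, 1.3, 1.5]
width: 0.0308
finger_force: 30.0
```

The width of 31 mm means the tips are on the collar under the wing. I'll open, rise 9 mm and close again.

Emit:
{"method": "apply_moves", "body": {"moves": [[[0,0,0,0,0.53],[0,0,0,0,0.53],[0,0,-0.18,0,0.53],[0,0,-0.18,0,0.53],[0,0,-0.18,0,1],[0,0,-0.18,0,1],[0,0,-0.18,0,1],[0,0,-0.18,0,1]]]}}

```text
time: 5.7
tool_pos: [0.5781, -0.4067, 0.3133]
ee_rot: [-3.141, -0.0, 1.111]
wrist_force: [-1.3, -0.3, -0.0]
width: 0.0143
finger_force: 29.0
```

Emit:
{"method": "apply_moves", "body": {"moves": [[[0,0,0,-0.8,1],[0,0,0,-1.7,1],[0,0,0,-2.6,1],[0,0,0,-3.5,1],[0,0,0,-4.4,1],[0,0,0,-5.3,1],[0,0,0,-6,1],[0,0,0,-6,1],[0,0,0,-6,1],[0,0,0,-6,1]]]}}

```text
time: 6.95
tool_pos: [0.5779, -0.4069, 0.3133]
ee_rot: [-3.141, -0.001, 2.157]
wrist_force: [-3.1, -0.5, -0.6]
width: 0.0137
finger_force: 29.7
```

Emit:
{"method": "apply_moves", "body": {"moves": [[[0,0,-0.15,0,1],[0,0,-0.3,0,1],[0,0,-0.45,0,1],[0,0,-0.6,0,1],[0,0,-0.75,0,1],[0,0,-0.9,0,1],[0,0,-1.05,0,1],[0,0,-1.2,0,1],[0,0,-1.2,0,1],[0,0,-1.2,0,1]]]}}

```text
time: 8.2
tool_pos: [0.5777, -0.4066, 0.3756]
ee_rot: [-3.141, 0.0, 2.158]
wrist_force: [-4.6, -2.6, -8.7]
width: 0.0138
finger_force: 29.7
```

```bash
python3 - <<'E'
from h import *
plan([])
a=save('side','s2');cv2.imwrite('pics/c5.png',cv2.resize(a['image'][190:310,280:410,::-1],None,fx=5,fy=5,interpolation=cv2.INTER_CUBIC))
E
```

```text
now grasp [ 0.5777 -0.4066  0.1956] phi 33.6 w 0.0138 q6 [-40.  26.  56.  -0.  98. -73.] t 8.2 F [-4.6 -2.6 -8.7]
```

View pics/c5.png

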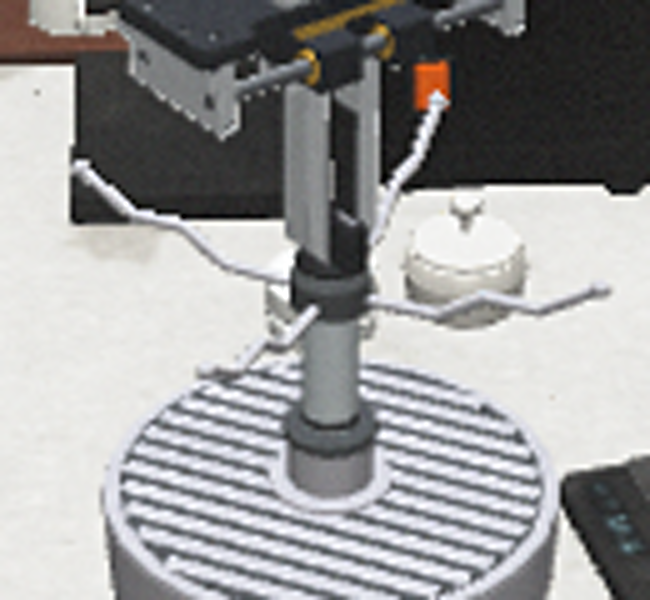

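```bash
python3 - <<'E'
from h import *
from scipy.optimize import least_squares
S=np.load('pics/side0.npz')
old=np.array([(366.6,233),(399.4,272),(325,289.4),(296.4,246.4)])
new=np.array([(436,100),(600,290),(208,373),(82,170)])/5+[280,190]
for q in(old,new):
  zs=[]
  for k in range(4):
    a=1.1099-k*np.pi/2;X=lambda z:[.5777+.126*np.cos(a),-.406+.126*np.sin(a),z]
    zs.append(least_squares(lambda z:(proj(S,X(z[0]))-q[k])[1:],[.12]).x[0])
  print(np.round(zs,4),np.mean(zs))
E
```

```text
[0.1223 0.122  0.1222 0.1247] 0.12280858765937301
[0.1861 0.1841 0.185  0.1855] 0.1851785743410424
```

The raised arm tips give a lift of 62.4 mm, so I'll lower it 2 mm and turn home.

Emit:
{"method": "apply_moves", "body": {"moves": [[[0,0,0.04,0,1],[0,0,0.04,0.8,1],[0,0,0.04,1.7,1],[0,0,0.04,2.6,1],[0,0,0.04,3.5,1],[0,0,0.04,4.4,1],[0,0,0.04,5.3,1],[0,0,0.04,6.0,1],[0,0,0.04,6.2,1],[0,0,0.04,6.2,1]]]}}

```text
time: 9.5
tool_pos: [0.5776, -0.4064, 0.3756]
ee_rot: [3.139, 0.001, 1.076]
wrist_force: [-6.4, -0.7, -3.7]
width: 0.0135
finger_force: 29.9
```

Emit:
{"method": "apply_moves", "body": {"moves": [[[0,0,0,0,1],[0,0,0,0,1],[0,0,0,0,1]]]}}

```text
time: 9.88
tool_pos: [0.5776, -0.4064, 0.3755]
ee_rot: [3.139, 0.001, 1.076]
wrist_force: [-5.7, -0.6, -3.8]
width: 0.0138
finger_force: 29.9
```

Emit:
{"method": "apply_moves", "body": {"moves": [[[0,0,0,0,0.6],[0,0,0,0,0.6],[0,0,0,0,0.55],[0,0,-0.4,0,0.53],[0,0,-1.0,0,0.5],[0,0,-1.6,0,0.3],[0,0,-1.6,0,0],[0,0,-1.6,0,0]]]}}

```text
time: 10.88
tool_pos: [0.5784, -0.4067, 0.4506]
ee_rot: [-3.141, -0.001, 1.076]
wrist_force: [-0.0, 0.7, -0.4]
width: 0.0733
finger_force: 0.0
```

```bash
python3 - <<'E'
from h import *
plan([(.3788,-.193,.26,-35.6,0),(.3788,-.193,.12,-35.6,0)])
E
```

```text
now grasp [ 0.5784 -0.4067  0.2706] phi -28.3 w 0.0733 q6 [-40.  26.  47.   0. 107. -11.] t 10.875 F [-0.   0.7 -0.4]
0 [[0.31,-0.92,0.04,0.12,0],[0.62,-1.85,0.07,0.24,0],[0.93,-2.77,0.11,0.36,0],[1.25,-3.69,0.14,0.49,0],[1.56,-4.62,0.18,0.61,0],[1.87,-5.54,0.21,0.73,0],[1.87,-5.54,1.15,0.73,0],[1.87,-5.54,2.08,0.73,0],[1.87,-5.54,3.01,0.73,0]]
```

Emit:
{"method": "apply_moves", "body": {"moves": [[[0.31,-0.92,0,0.12,0],[0.62,-1.85,0.07,0.24,0],[0.93,-2.77,0.1,0.36,0],[1.25,-3.69,0.14,0.49,0],[1.56,-4.62,0.18,0.61,0],[1.87,-5.54,0.21,0.73,0],[1.87,-5.54,1.15,0.73,0],[1.87,-5.54,2.08,0.73,0],[1.87,-5.54,3.01,0.73,0],[1.87,-5.54,3.01,0.73,0]]]}}

```text
time: 12.12
tool_pos: [0.377, -0.1916, 0.2957]
ee_rot: [-3.129, -0.0, 0.949]
wrist_force: [-0.2, -0.3, 0.5]
width: 0.094
finger_force: 0.0
```

```bash
python3 - <<'E'
from h import *
plan([(.3788,-.193,.028,-35.6,0)],step=30)
a=save('side','s3');b=save('top','t3')
def crop(d,x0,y0,w,h,s):
    return cv2.resize(d['image'][y0:y0+h,x0:x0+w,::-1],None,fx=s,fy=s,interpolation=cv2.INTER_CUBIC)
o=np.zeros((600,800,3),np.uint8);o[:320,:400]=crop(a,230,185,100,80,4);o[:400,400:]=crop(b,280,240,100,100,4);
o[320:560,:390]=crop(a,290,210,130,80,3);o[400:,400:]=crop(b,110,230,200,100,2)[:200];cv2.imwrite('pics/c6.png',o)
E
```

```text
now grasp [ 0.377  -0.1916  0.1157] phi -35.6 w 0.094 q6 [-35.  -9. 104.   0.  85.   1.] t 12.125 F [-0.2 -0.3  0.5]
0 [[-0.0,0.02,0.58,-0.0,0],[-0.0,0.03,1.17,-0.0,0],[-0.0,0.05,1.75,-0.0,0]]
```

View pics/c6.png

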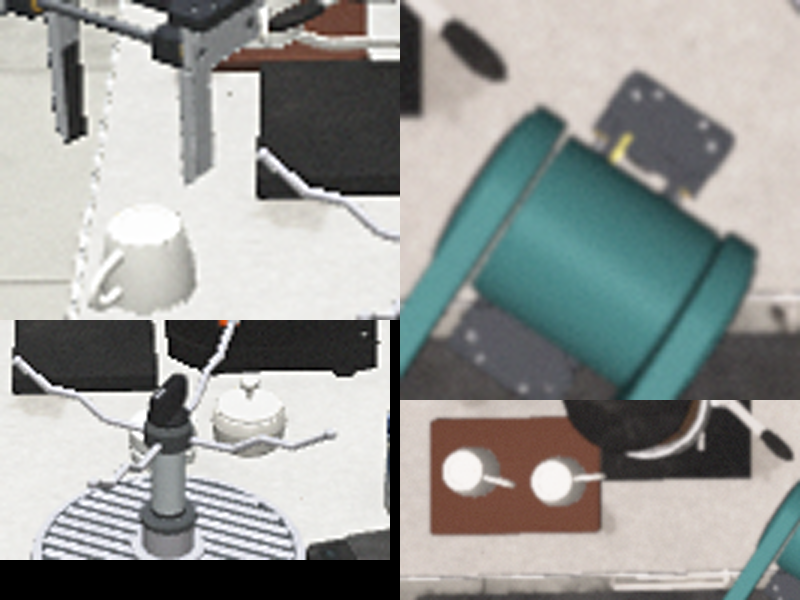

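The column stays up with its wing in line with the arms. The fingers at side (247,218) and (279,230) straddle cup c at (268,241). I'll descend and grip.

Emit:
{"method": "apply_moves", "body": {"moves": [[[0,0.02,0.58,0,0],[0,0.03,1.17,0,0],[0,0.05,1.75,0,0],[0,0.05,1.75,0,0],[0,0.05,1.75,0,1],[0,0.05,1.75,0,1],[0,0.05,1.75,0,1],[0,0.05,1.75,0,1],[0,0.05,1.75,0,1]]]}}

```text
time: 13.35
tool_pos: [0.3809, -0.1944, 0.2144]
ee_rot: [3.141, -0.0, 0.949]
wrist_force: [-1.7, 1.6, 5.6]
width: 0.0608
finger_force: 30.0
```

Emit:
{"method": "apply_moves", "body": {"moves": [[[0,0,-0.2,0,1],[0,0,-1,0,1],[0,0,-2,0,1],[0,0,-3,0,1],[0,0,-4,0,1],[0,0,-4,0,1]]]}}

```text
time: 14.1
tool_pos: [0.3813, -0.1947, 0.4186]
ee_rot: [3.131, -0.0, 0.949]
wrist_force: [-0.3, -0.4, -1.8]
width: 0.0605
finger_force: 30.0
```

```bash
python3 - <<'E'
from h import *
plan([])
a=save('side','s4')
o=cv2.resize(a['image'][110:270,200:330,::-1],None,fx=4,fy=4,interpolation=cv2.INTER_CUBIC)[:600];cv2.imwrite('pics/c7.png',o)
E
```

```text
now grasp [ 0.3813 -0.1947  0.2386] phi -35.6 w 0.0605 q6 [-35. -11.  92.   0.  98.   1.] t 14.1 F [-0.3 -0.4 -1.8]
```

View pics/c7.png

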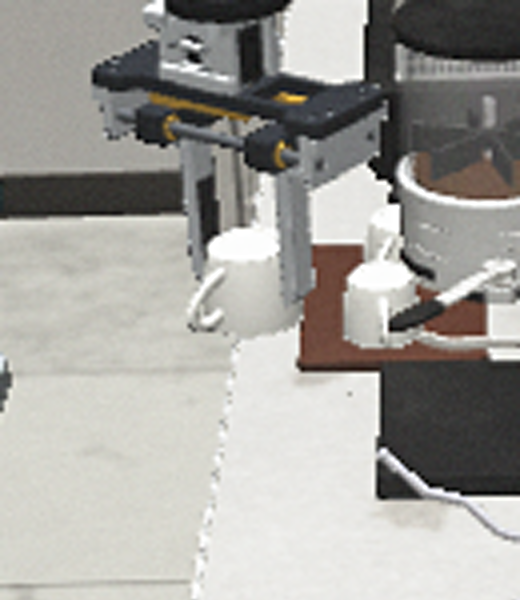

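Cup c is held level, with its handle opening at about side (251,184). Cups a and b are still on the mat. I'll go to the start of the arm at 153.6 degrees.

```bash
cat >> h.py <<'E'
AX=np.array([.5777,-.406]); ZT=.1851; ZS=.1671
def hook(ang,side,r,zl,dz=.010,lat=.038,phi=None,c=1):
    """grasp pose so that loop is at radius r on arm ang, body toward direction side"""
    u=np.array([np.cos(np.radians(ang)),np.sin(np.radians(ang))]);s=np.array([np.cos(np.radians(side)),np.sin(np.radians(side))])
    p=AX+u*r+s*lat
    return (p[0],p[1],zl+dz,phi,c)
E
python3 - <<'E'
from h import *
S=np.load('pics/s4.npz')
g=np.array([.3813,-.1947,.2386]);a=np.radians(-125.6);d=np.array([np.cos(a),np.sin(a),0])
print('loop',proj(S,g+d*.038+[0,0,-.01]),'tip',proj(S,g+d*.06+[0,0,-.015]),'foot',proj(S,g+[0,0,.0176]))
plan([hook(153.6,63.6,.17,.23,phi=-26.4),hook(153.6,63.6,.17,ZT,phi=-26.4)])
E
```

```text
loop [252.98381681 184.36530099] tip [247.25016648 189.62699918] foot [262.13004127 168.52525807]
now grasp [ 0.381  -0.1945  0.2355] phi -35.6 w 0.0605 q6 [-35. -11.  93.   0.  98.   1.] t 14.15 F [-0.3  0.7 -1.8]
0 [[-0.31,0.73,-0.03,-0.31,1],[-0.63,1.46,-0.06,-0.62,1],[-0.94,2.18,-0.09,-0.92,1],[-0.94,2.18,0.81,-0.92,1]]
```

Emit:
{"method": "apply_moves", "body": {"moves": [[[-0.31,0.73,0,-0.31,1],[-0.63,1.46,-0.06,-0.62,1],[-0.94,2.18,-0.09,-0.92,1],[-0.94,2.18,0.4,-0.92,1],[-0.94,2.18,0.81,-0.92,1],[-0.94,2.18,0.81,-0.92,1],[-0.94,2.18,0.81,-0.92,1]]]}}

```text
time: 15.02
tool_pos: [0.442, -0.296, 0.3726]
ee_rot: [-3.14, -0.0, 1.109]
wrist_force: [0.1, 0.0, -1.7]
width: 0.0603
finger_force: 30.0
```

```bash
python3 - <<'E'
from h import *
plan([hook(153.6,63.6,.126,ZT,phi=-26.4)],step=15)
a=save('side','s5');b=save('top','t5')
def crop(d,x0,y0,w,h,s):
    return cv2.resize(d['image'][y0:y0+h,x0:x0+w,::-1],None,fx=s,fy=s,interpolation=cv2.INTER_CUBIC)
o=np.zeros((560,800,3),np.uint8);o[:560,:560]=crop(a,245,165,80,80,7);o[:240,560:]=crop(b,350,210,80,80,3);cv2.imwrite('pics/c8.png',o)
u=np.array([np.cos(np.radians(153.6)),np.sin(np.radians(153.6))])
print('tip ball side',proj(a,[*(AX+u*.126),ZT]),'top',proj(b,[*(AX+u*.126),ZT]))
E
```

```text
now grasp [ 0.442  -0.296   0.1926] phi -26.4 w 0.0603 q6 [-40.   3.  84.   0.  93. -13.] t 15.025 F [ 0.1  0.  -1.7]
0 [[-0.0,0.3,-0.02,-0.0,1],[-0.0,0.59,-0.03,-0.0,1],[-0.0,0.89,-0.05,-0.0,1]]
tip ball side [296.0861608  224.14666909] top [398.95480706 257.67477373]
```

View pics/c8.png

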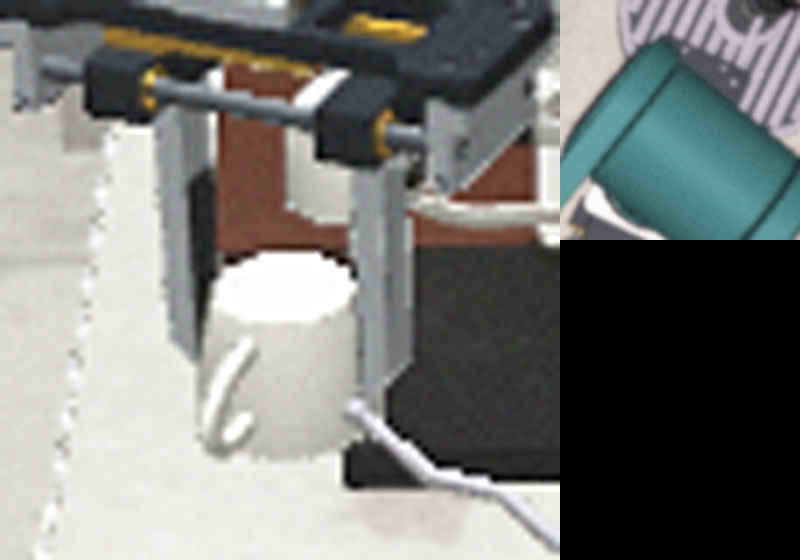

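```bash
python3 - <<'E'
from h import *
S=np.load('pics/s5.npz')
c=lambda X:((proj(S,X)-[245,165])*7).round(0)
g=np.array([.442,-.296,.1926]);a=np.radians(-116.4);d=np.array([np.cos(a),np.sin(a),0])
up=np.array([0,0,1])
print('loop',c(g+d*.038-.01*up),'top inner',c(g+d*.038-.002*up),'bot inner',c(g+d*.038-.018*up),'far end',c(g+d*.06-.01*up),'foot ctr',c(g+.0176*up))
u=np.array([np.cos(np.radians(153.6)),np.sin(np.radians(153.6))])
for r in(.126,.17):print(r,c([*(AX+u*r),ZT]))
E
```

```text
loop [239. 394.] top inner [238. 373.] bot inner [241. 414.] far end [207. 424.] foot ctr [290. 271.]
0.126 [358. 414.]
0.17 [240. 388.]
```

```bash
python3 - <<'E'
from h import *
def foot(n,c,th):
    im=np.load(f'pics/{n}.npz')['image'].astype(int).min(2);x,y=c
    w=im[y-14:y+15,x-18:x+19];m=(w>th).astype(np.uint8)
    k,l,st,ce=cv2.connectedComponentsWithStats(m);i=l[14,18]
    m=(l==i).astype(np.uint8) if i else m*0
    cs=cv2.findContours(m,0,cv2.CHAIN_APPROX_NONE)[0]
    if not cs: return None
    e=cv2.fitEllipse(cv2.convexHull(max(cs,key=len)));return np.round([e[0][0]+x-18,e[0][1]+y-14,*e[1],m.sum()],1)
S=np.load('pics/side0.npz')
for th in(235,242,248):
    print(th,'side0 c',foot('side0',(266,240),th),'s5',foot('s5',(286,206),th),'side0 red?')
print('pred side0',proj(S,[.3788,-.193,.052]),'pred s5',proj(S,[.442,-.296,.1926+.0176]))
im=S['image'][225:268,262:270].min(2);print(im[:,4])
im=np.load('pics/s5.npz')['image'].min(2);print(im[195:235,286])
E
```

```text
235 side0 c [265.6 240.8   9.8  17.6 141. ] s5 [285.2 205.7  10.2  19.3 159. ] side0 red?
242 side0 c [265.6 240.9   9.6  17.6 128. ] s5 [285.  205.7  10.2  18.8 157. ] side0 red?
248 side0 c [265.7 241.    9.   17.1 114. ] s5 [285.  205.8  10.1  18.9 154. ] side0 red?
pred side0 [266.46548233 238.93149851] pred s5 [286.36591495 203.71411482]
[225 225 224 223 225 227 223 222 224 227 227 243 245 252 251 251 251 251
 251 252 254 202 202 202 201 201 196 195 193 191 190 185 186 186 182 179
 172 173 177 222 226 228 226]
[ 79  57  66  59  60  36 255 255 253 253 253 253 253 253 253 255 212 212
 211 207 207 206 209 201 203 203 200 199 196 193 195 188 187 187 180 198
 230 232 234 234]
```

```bash
python3 - <<'E'
from h import *
S=np.load('pics/side0.npz')
print('mouth front z0',proj(S,[.3788,-.193-.0315,0]),'obs 263.5')
print('box bottom front',proj(S,[.5777,-.406-.107,0]),'top front',proj(S,[.5777,-.406-.107,.05]))
im=S['image']
print(im[300:335,346].min(1)); 
print('box left/right',proj(S,[.5777-.107,-.406,.05]),proj(S,[.5777+.107,-.406,.05]))
print('back rim',proj(S,[.5777,-.406+.107,.05]))
print(im[255:290,320].min(1))
T=np.load('pics/top0.npz')
print('top rim L/R/back/front',[proj(T,[.5777+a,-.406+b,.05]).round(1) for a,b in((0,.107),(0,-.107),(.107,0),(-.107,0))])
E
```

```text
mouth front z0 [267.00789075 262.03883942] obs 263.5
box bottom front [349.05129725 331.93234275] top front [349.14400611 314.07149219]
[ 91 174 221 224 103 102 212 220 138  79 209 216 239 196 220 132 140 122
 122 125 127 131 126 123 128 129 126 127 128 120 121 139 224 242 251]
box left/right [300.48343073 286.34470509] [392.26728127 283.87882179]
back rim [344.01257438 259.77027295]
[223 222 220 228 225 223 173 157 227 233 226 224 156 150  81 211 224 146
 108 213 218 141 104 202 211 130 103 211 222 132 105 217 223 202 132]
top rim L/R/back/front [array([369.6, 214.6]), array([456.1, 212.8]), array([411.5, 171. ]), array([414.2, 256.9])]
```

The side camera agrees with the tree and the box to within 0.5 px. The cup sits in the hand as it stood on the table, but the hand is about 3–4 mm low. I'll raise it and approach the ball.

Emit:
{"method": "apply_moves", "body": {"moves": [[[0,0.2,-0.08,0,1],[0,0.46,-0.08,0,1],[0,0.46,-0.08,0,1],[0,0.46,-0.08,0,1]]]}}

```text
time: 15.62
tool_pos: [0.4628, -0.3064, 0.3769]
ee_rot: [-3.141, -0.0, 1.11]
wrist_force: [0.6, 0.4, -2.4]
width: 0.0601
finger_force: 30.0
```

```bash
python3 - <<'E'
from h import *
plan([hook(153.6,63.6,.126,ZT,phi=-26.4)],step=15)
a=save('side','s6')
o=cv2.resize(a['image'][190:240,262:322,::-1],None,fx=12,fy=12,interpolation=cv2.INTER_CUBIC);cv2.imwrite('pics/c9.png',o)
g=pose()["tool_pos"]-[0,0,.18];d=np.radians(-116.4);d=np.array([np.cos(d),np.sin(d),0]);up=np.array([0,0,1])
c=lambda X:((proj(a,X)-[262,190]+.5)*12).round(0)
print('loop',c(g+d*.038-.01*up),'top inner',c(g+d*.038-.002*up),'bot',c(g+d*.038-.018*up),'in',c(g+d*.027-.01*up),'out',c(g+d*.049-.01*up))
u=np.array([np.cos(np.radians(153.6)),np.sin(np.radians(153.6))])
for r in(.126,.144):print(r,c([*(AX+u*r),ZT]))
print(c([*(AX+u*.086),ZS]))
E
```

```text
now grasp [ 0.4628 -0.3064  0.1969] phi -26.4 w 0.0601 q6 [-39.   6.  81.   0.  93. -13.] t 15.625 F [ 0.6  0.4 -2.4]
0 [[-0.0,0.21,0.02,-0.0,1],[-0.0,0.42,0.04,-0.0,1]]
loop [317. 385.] top inner [315. 349.] bot [318. 421.] in [343. 360.] out [289. 412.]
0.126 [415. 416.]
0.144 [332. 397.]
[605. 539.]
```

View pics/c9.png

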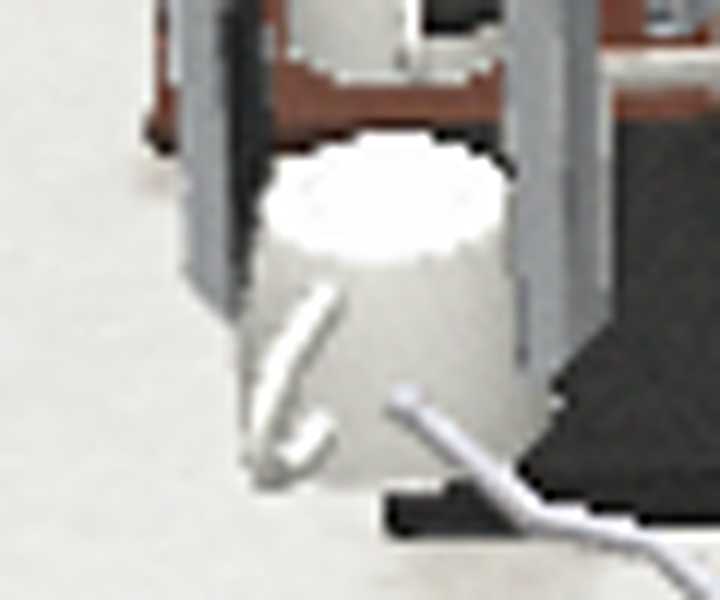

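The ball is at crop (402,396), i.e. side (295,222.5), and the opening is centred at about (312,382), 1–2 mm below the ball's path. I'll raise it 2 mm and slip it over the ball.

Emit:
{"method": "apply_moves", "body": {"moves": [[[0,0,-0.04,0,1],[0,0.1,-0.04,0,1],[0,0.2,-0.04,0,1],[0,0.3,-0.04,0,1],[0,0.42,-0.04,0,1],[0,0.54,0.04,0,1],[0,0.54,0.04,0,1]]]}}

```text
time: 16.55
tool_pos: [0.4871, -0.3185, 0.3742]
ee_rot: [-3.14, -0.0, 1.11]
wrist_force: [0.2, -0.2, -0.3]
width: 0.0602
finger_force: 30.0
```

Emit:
{"method": "apply_moves", "body": {"moves": [[[0,0.12,0.08,0,1],[0,0.25,0.17,0,1],[0,0.37,0.26,0,1],[0,0.5,0.27,0,1],[0,0.6,0.27,0,1],[0,0.6,0.27,0,1]]]}}

```text
time: 17.3
tool_pos: [0.514, -0.3319, 0.3617]
ee_rot: [3.141, -0.0, 1.109]
wrist_force: [-0.1, -0.0, -2.1]
width: 0.0604
finger_force: 30.0
```

```bash
python3 - <<'E'
from h import *
plan([])
a=save('side','s7')
o=cv2.resize(a['image'][190:250,272:352,::-1],None,fx=9,fy=9,interpolation=cv2.INTER_CUBIC);cv2.imwrite('pics/c10.png',o)
E
```

```text
now grasp [ 0.514  -0.3319  0.1817] phi -26.4 w 0.0604 q6 [-38.  14.  74.   0.  93. -12.] t 17.3 F [-0.1 -0.  -2.1]
```

View pics/c10.png

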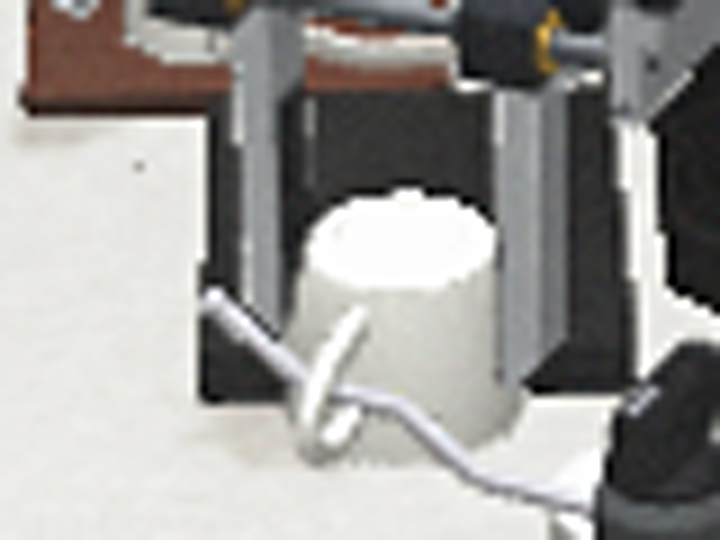

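The rod runs through the handle at crop (335,388), on the level part of the arm. I'll lower it onto the rod.

Emit:
{"method": "apply_moves", "body": {"moves": [[[0,0.04,0.04,0,1],[0,0.06,0.08,0,1],[0,0.06,0.08,0,1]]]}}

```text
time: 17.73
tool_pos: [0.5163, -0.3331, 0.3573]
ee_rot: [-3.141, -0.0, 1.109]
wrist_force: [0.1, 0.4, -1.4]
width: 0.0604
finger_force: 30.0
```

Emit:
{"method": "apply_moves", "body": {"moves": [[[0,0,0.02,0,1],[0,0,0.02,0,0.25],[0,0,0.02,0,0.1],[0,0,0.02,0,0.1],[0,0,0.02,0,0.1],[0,0,0.02,0,0.1],[0,0,-0.4,0,0.1],[0,0,-1.2,0,0.1],[0,0,-2.0,0,0],[0,0,-2.0,0,0]]]}}

```text
time: 18.98
tool_pos: [0.5163, -0.3331, 0.4625]
ee_rot: [3.133, 0.002, 1.109]
wrist_force: [-0.3, -0.1, 0.1]
width: 0.0937
finger_force: 0.0
```

```bash
python3 - <<'E'
from h import *
a=save('side','s8');b=save('top','t8')
# a,b cup check (top), c gone from table?
T0=np.load('pics/top0.npz')['image'].astype(int);im=b['image'].astype(int)
for x0,x1,y0,y1 in((120,225,235,300),):
    df=np.abs(im-T0)[y0:y1,x0:x1].sum(2);print('mat diff',(df>60).sum(),np.argwhere(df>60)[:3])
# white blob below the hook in side view
S0=np.load('pics/side0.npz')['image'].astype(int)
u=np.array([np.cos(np.radians(153.6)),np.sin(np.radians(153.6))])
print('expected body centre',proj(a,[*(AX+u*.088),.169-.043]).round(1))
o=cv2.resize(a['image'][200:310,270:410,::-1],None,fx=5,fy=5,interpolation=cv2.INTER_CUBIC);cv2.imwrite('pics/c11.png',o)
# rough ascii brightness patch of expected place
m=a['image'][215:270,295:345].min(2)
for r in m[::3]: print(''.join('#' if v>245 else '+' if v>190 else '.' for v in r))
plan([(.40,-.27,.28,-20,0),(.32,-.17,.25,-10,0),(.30,0,.25,0,0),(.27,.13,.25,-5,0)])
E
```

```text
mat diff 0 []
expected body centre [311.6 249.4]
...............................................+++
...............................................+++
................................................++
+++.............................................++
...+++..........................................++
.......++.......##..............................++
..........++++##..................................
++++.+.++++.+++.....+++++++++++++++++++++++++.....
++++++++++++#..+######+..++#++++++++++++++++......
+++++++++####+..+#########..++++++++++++####......
++++++#####################++.....++++++###.......
++++.........++++########+++++..++++++..+.........
++.......+++++######++#+++++...+++++++............
+++...++++++###########+++....+++++++++.++....++..
+++.+++++################.....+++++++++....++.....
+++++.+##################+..++++++++++............
++++++++++##############+.+++++++++..+.+++........
+++++++++++++++++++++.++..........+++++...........
+++++++++++++++++++++........+#+++++.......+......
now grasp [ 0.5164 -0.3331  0.2773] phi -26.4 w 0.0943 q6 [-38.  13.  63.   0. 104. -12.] t 19.075 F [-0.7 -0.3 -0.8]
0 [[0.03,-0.88,-0.02,-0.21,0],[0.06,-1.76,-0.04,-0.43,0],[0.09,-2.65,-0.05,-0.64,0],[0.45,-3.42,0.15,-0.98,0],[0.81,-4.19,0.35,-1.31,0],[1.17,-4.97,0.55,-1.64,0],[1.89,-5.44,0.55,-1.89,0],[2.61,-5.9,0.55,-2.14,0],[3.32,-6.37,0.55,-2.39,0],[4.04,-6.84,0.55,-2.64,0]]
10 [[4.73,-7.41,0.55,-2.48,0],[5.41,-7.97,0.55,-2.31,0],[6.1,-8.54,0.55,-2.14,0]]
```

Cup c hangs under its arm: the white body is centred at about (312,251), where I expected it. The mat is unchanged. Next I'll go to the mat and refine the handle directions from the last top view.

Emit:
{"method": "apply_moves", "body": {"moves": [[[0,-0.88,0,-0.21,0],[0.06,-1.76,0,-0.43,0],[0.09,-2.65,0,-0.64,0],[0.45,-3.42,0.15,-0.98,0],[0.81,-4.19,0.35,-1.31,0],[1.17,-4.97,0.55,-1.64,0],[1.89,-5.44,0.55,-1.89,0],[2.61,-5.9,0.55,-2.14,0],[3.32,-6.37,0.55,-2.39,0],[4.04,-6.84,0.55,-2.64,0]]]}}

```text
time: 20.32
tool_pos: [0.2995, 0.0012, 0.4279]
ee_rot: [-3.138, -0.001, 1.571]
wrist_force: [1.9, 0.7, -0.4]
width: 0.094
finger_force: 0.0
```

```bash
cat >> h.py <<'E'
def cups(d,seeds,h=.064):
    im=d['image'].astype(int)
    for n,(x,y) in seeds.items():
        w=im[y-18:y+19,x-18:x+19].min(2)
        k,l,st,ce=cv2.connectedComponentsWithStats((w>225).astype(np.uint8))
        i=1+st[1:,4].argmax();m2=cv2.morphologyEx((l==i).astype(np.uint8),cv2.MORPH_OPEN,np.ones((7,7),np.uint8))
        q=np.argwhere(m2)[:,::-1].mean(0)+[x-18,y-18];A=onz(d,q,h)
        Y,X=np.mgrid[y-35:y+36,x-35:x+36]
        P=np.array([onz(d,(a,b),h-.022) for a,b in zip(X.ravel(),Y.ravel())])[:,:2]-A[:2]
        r=np.hypot(*P.T);v=im[y-35:y+36,x-35:x+36].min(2).ravel()
        s=(v>185)&(r>.036)&(r<.058)
        # direction histogram: largest cluster
        an=np.degrees(np.arctan2(P[:,1],P[:,0]));s&=(an<-40)&(an>-150)
        t=np.median(an[s]);s&=abs(an-t)<15
        print(n,'foot px',q.round(1),m2.sum(),'xy',A[:2].round(4),'handle',np.average(an[s],weights=v[s]-150.).round(1),'n',s.sum(),'rmax',r[s].max().round(4) if s.any() else 0)
E
python3 - <<'E'
from h import *
plan([(.27,.10,.25,-10,0),(.30,.155,.25,0,0)])
b=save('top','t9')
cups(b,{'a':(141,265),'b':(185,270)})
E
```

```text
now grasp [0.2995 0.0012 0.2479] phi -0.0 w 0.094 q6 [-11. -28. 103.   0. 105. -11.] t 20.325 F [ 1.9  0.7 -0.4]
0 [[0.66,-0.2,-0.01,0.33,0],[1.32,-0.39,-0.03,0.67,0],[1.98,-0.59,-0.04,1.0,0],[2.53,-0.29,-0.04,0.5,0],[3.08,0.01,-0.04,-0.0,0]]
a foot px [140.8 265. ] 254 xy [0.4634 0.2642] handle -109.0 n 16 rmax 0.0531
b foot px [185.4 270. ] 264 xy [0.4491 0.155 ] handle -85.2 n 11 rmax 0.053
```

```bash
python3 - <<'E'
from h import *
plan([(.30,.10,.24,-5,0),(.33,.155,.22,4.8,0),(.4491,.155,.17,4.8,0),(.4491,.155,.12,4.8,0)])
E
```

```text
now grasp [0.2987 0.0047 0.2482] phi 0.5 w 0.0938 q6 [-10. -29. 104.   0. 105. -11.] t 20.375 F [-2.   0.6  0.3]
0 [[0.95,0.02,0.08,0.27,0],[1.91,0.04,0.16,0.55,0],[2.45,0.35,0.36,0.06,0],[3.0,0.65,0.56,-0.43,0],[2.99,1.45,0.9,-0.43,0],[2.99,2.24,1.23,-0.43,0],[2.98,3.03,1.56,-0.43,0],[2.98,3.03,2.56,-0.43,0]]
```

Emit:
{"method": "apply_moves", "body": {"moves": [[[0.95,0.02,0.08,0.27,0],[1.91,0.04,0.16,0.55,0],[2.45,0.35,0.36,0.06,0],[3.0,0.65,0.56,-0.43,0],[2.99,1.45,0.9,-0.43,0],[2.99,2.24,1.23,-0.43,0],[2.98,3.03,1.56,-0.43,0],[2.98,3.03,2.56,-0.43,0],[2.98,3.03,2.56,-0.43,0],[2.98,3.03,2.56,-0.43,0]]]}}

```text
time: 21.62
tool_pos: [0.4516, 0.1489, 0.3026]
ee_rot: [-3.141, -0.0, 1.645]
wrist_force: [0.5, 0.1, 0.0]
width: 0.0941
finger_force: 0.0
```

```bash
python3 - <<'E'
from h import *
plan([(.4491,.155,.046,4.8,0)],step=30)
d=save('top','t10');S=save('side','s10')
D=np.abs(S['image'].astype(int)-np.load('pics/s8.npz')['image'].astype(int)).sum(2)
for r in S['image'][170:210:2,280:325].min(2): print(''.join('#' if v>240 else '+' if v>170 else '.' for v in r))
E
```

```text
now grasp [0.4516 0.1489 0.1226] phi 4.3 w 0.0941 q6 [11. -2. 97.  0. 85.  7.] t 21.625 F [0.5 0.1 0. ]
0 [[0.04,-0.01,0.51,-0.02,0],[0.08,-0.03,1.02,-0.04,0],[0.13,-0.04,1.53,-0.05,0]]
++++++++++++++++##.++........................
...........+.++##.++.....+...................
..............+#.+++.........+..............+
..........##########+...................++#++
........##############+................+#+++.
.......+##############.............+####+....
.......++++++++++++++++.........+####+....+++
......++++++++++++++++.......+####+..........
......+++++++++##+++++....................+++
........++++++++#.+.......................+++
........++++++++#.........................+++
........++++++++#.........................+++
......+.+++++++.+++++...+...++++....+++++++#+
..........++++++..+++........................
..........................................+++
.............................................
.............................................
+++++++++++++++..............................
+++++++++++++++..............................
+++++++.+++++++..............................
```

Emit:
{"method": "apply_moves", "body": {"moves": [[[0.12,-0.04,0.3,-0.05,0],[0.12,-0.04,0.8,-0.05,0],[0.12,-0.04,1.53,-0.05,0],[0.12,-0.04,1.53,-0.05,0],[0.12,-0.04,1.53,-0.05,1],[0.12,-0.04,1.53,-0.05,1],[0.12,-0.04,1.53,-0.05,1],[0.12,-0.04,1.53,-0.05,1],[0.12,-0.04,1.53,-0.05,1]]]}}

```text
time: 22.85
tool_pos: [0.4494, 0.1549, 0.2266]
ee_rot: [3.14, -0.0, 1.654]
wrist_force: [-1.1, -0.4, 5.0]
width: 0.0602
finger_force: 30.0
```

Emit:
{"method": "apply_moves", "body": {"moves": [[[0,0,-0.2,0,1],[0,0,-1,0,1],[0,0,-2,0,1],[0,0,-3,0,1],[0,0,-4,0,1],[0,-1,-4.2,0,1],[0,-2,-4.2,0,1],[0,-2.4,-4.2,0,1],[0,-2.4,-4.2,0,1]]]}}

```text
time: 23.98
tool_pos: [0.3285, 0.1447, 0.4362]
ee_rot: [3.14, -0.0, 1.655]
wrist_force: [1.2, 0.4, -1.2]
width: 0.0605
finger_force: 30.0
```

```bash
python3 - <<'E'
from h import *
h1=hook(63.6,153.6,.175,.24,phi=63.6)
plan([(.31,0,.25,30,1),(.33,-.15,.25,50,1),(.42,-.25,.25,63.6,1),h1])
print(h1)
E
```

```text
now grasp [0.3285 0.1447 0.2562] phi 4.8 w 0.0605 q6 [ 15. -20.  97.   0. 103.  10.] t 23.975 F [ 1.2  0.4 -1.2]
0 [[-0.95,-0.2,0.04,-0.84,1],[-1.9,-0.41,0.08,-1.68,1],[-2.85,-0.61,0.12,-2.52,1],[-3.61,-0.57,0.12,-3.02,1],[-4.36,-0.54,0.12,-3.52,1],[-5.12,-0.5,0.12,-4.02,1],[-5.88,-0.46,0.12,-4.52,1],[-6.59,0.08,0.12,-4.97,1],[-7.31,0.62,0.12,-5.43,1],[-8.02,1.16,0.12,-5.88,1]]
10 [[-8.02,1.97,0.12,-5.88,1],[-8.01,2.78,0.12,-5.88,1],[-8.01,3.59,0.12,-5.88,1],[-8.01,4.4,0.12,-5.88,1],[-8.0,5.21,0.12,-5.88,1]]
(np.float64(0.6214741094682646), np.float64(-0.2323543051490755), 0.25, 63.6, 1)
```

```bash
python3 - <<'E'
from h import *
T=np.load('pics/top0.npz');S=np.load('pics/side0.npz')
print(tri(T,(303,256),S,(298,190)))
E
```

```text
(array([ 0.46945019, -0.13766114,  0.16615644]), [np.float64(0.0040560049068756295), np.float64(0.004056004906875657)])
```

Emit:
{"method": "apply_moves", "body": {"moves": [[[-0.95,-0.2,0.04,-0.84,1],[-1.9,-0.41,0.08,-1.68,1],[-2.85,-0.61,0.1,-2.52,1],[-3.61,-0.57,0.1,-3.02,1],[-4.36,-0.54,0.1,-3.52,1],[-5.12,-0.5,0.1,-4.02,1],[-5.88,-0.46,0.1,-4.52,1],[-5.88,-0.46,0.1,-4.52,1]]]}}

```text
time: 24.98
tool_pos: [0.3319, -0.1526, 0.4298]
ee_rot: [-3.141, -0.002, 2.438]
wrist_force: [-0.6, 0.7, -2.2]
width: 0.0601
finger_force: 30.0
```

```bash
python3 - <<'E'
from h import *
plan([(.42,-.26,.25,63.6,1),hook(63.6,153.6,.17,.235,phi=63.6),hook(63.6,153.6,.17,ZT+.004,phi=63.6)])
E
```

```text
now grasp [ 0.3319 -0.1526  0.2498] phi 49.7 w 0.0601 q6 [-34. -19.  97.  -0. 102. -83.] t 24.975 F [-0.6  0.7 -2.2]
0 [[-0.91,-0.17,-0.0,-0.46,1],[-1.82,-0.33,-0.0,-0.93,1],[-2.73,-0.5,-0.0,-1.39,1],[-3.42,0.23,0.02,-1.39,1],[-4.1,0.97,0.05,-1.39,1],[-4.79,1.7,0.07,-1.39,1],[-5.47,2.43,0.1,-1.39,1],[-5.47,2.43,1.01,-1.39,1]]
```

Emit:
{"method": "apply_moves", "body": {"moves": [[[-0.91,-0.17,0,-0.46,1],[-1.82,-0.33,0,-0.93,1],[-2.73,-0.5,0,-1.39,1],[-3.42,0.23,0.02,-1.39,1],[-4.1,0.97,0.05,-1.39,1],[-4.79,1.7,0.07,-1.39,1],[-5.47,2.43,0.1,-1.39,1],[-5.47,2.43,0.5,-1.39,1],[-5.47,2.43,1.0,-1.39,1],[-5.47,2.43,1.0,-1.39,1]]]}}

```text
time: 26.22
tool_pos: [0.6192, -0.232, 0.3767]
ee_rot: [3.141, -0.007, 2.686]
wrist_force: [0.3, 0.2, -1.9]
width: 0.0602
finger_force: 30.0
```

Emit:
{"method": "apply_moves", "body": {"moves": [[[0,0,0,0,1],[0,0,0,0,1]]]}}

```text
time: 26.48
tool_pos: [0.6188, -0.2329, 0.3826]
ee_rot: [3.141, 0.003, 2.685]
wrist_force: [-0.5, 0.0, -1.4]
width: 0.0602
finger_force: 30.0
```

```bash
python3 - <<'E'
from h import *
plan([hook(63.6,153.6,.144,ZT+.004,phi=63.6)],step=15)
a=save('side','s11');b=save('top','t11')
o=np.zeros((600,800,3),np.uint8)
o[:560,:560]=cv2.resize(a['image'][190:260,320:390,::-1],None,fx=8,fy=8,interpolation=cv2.INTER_CUBIC)
o[:240,560:]=cv2.resize(b['image'][140:220,320:400,::-1],None,fx=3,fy=3)
# old image of ball for reference (s8: raised, arm not there)
s8=np.load('pics/s8.npz')['image'];o[250:490,560:]=cv2.resize(s8[190:250,335:395,::-1],None,fx=4,fy=4,interpolation=cv2.INTER_CUBIC)
cv2.imwrite('pics/c12.png',o)
g=pose()["tool_pos"]-[0,0,.18];d=np.radians(-26.4);d=np.array([np.cos(d),np.sin(d),0]);up=np.array([0,0,1])
c=lambda X:((proj(a,X)-[320,190]+.5)*8).round(0)
print('loop',c(g+d*.038-.01*up),'top',c(g+d*.038-.002*up),'bot',c(g+d*.038-.018*up),'in',c(g+d*.027-.01*up),'out',c(g+d*.049-.01*up),'foot',c(g+.0176*up))
u=np.array([np.cos(np.radians(63.6)),np.sin(np.radians(63.6))])
for r,z in((.126,ZT),(.17,ZT),(.099,ZS),(.074,ZS)):print(r,c([*(AX+u*r),z]),proj(a,[*(AX+u*r),z]))
E
```

```text
now grasp [ 0.6188 -0.2329  0.2026] phi 63.9 w 0.0602 q6 [-26.  20.  64.   0.  97. -89.] t 26.475 F [-0.5  0.  -1.4]
0 [[-0.02,-0.29,0.04,0.01,1],[-0.04,-0.59,0.07,0.03,1]]
loop [433.  77.] top [434.  53.] bot [433. 100.] in [400.  70.] out [467.  83.] foot [319. -26.]
0.126 [383. 167.] [367.36944375 210.38350905]
0.17 [436. 103.] [373.98741069 202.42500054]
0.099 [348. 261.] [363.02866863 222.109487  ]
0.074 [316. 300.] [359.02906461 227.01048424]
```

View pics/c12.png

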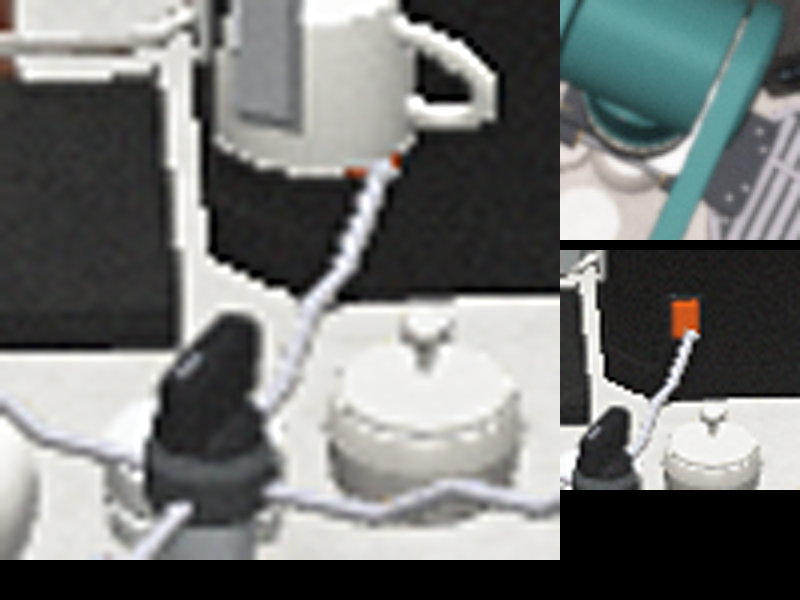

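The side view shows the handle opening face-on, centred at (438,73) in the crop. The ball is at (382,163), so its path at this radius is at about (435,99). I'll lower it 7 mm and slip it over the ball, moving inward along -y.

Emit:
{"method": "apply_moves", "body": {"moves": [[[0,0,0.14,0,1],[0,-0.3,0.14,0,1],[0,-0.6,0.14,0,1],[0,-0.6,0.14,0,1]]]}}

```text
time: 27.08
tool_pos: [0.6047, -0.2617, 0.3737]
ee_rot: [-3.141, 0.0, 2.683]
wrist_force: [0.6, 0.6, -1.5]
width: 0.0604
finger_force: 30.0
```

```bash
cat >> h.py <<'E'
def rl(ang,side):
    o=pose();g=np.array(o["tool_pos"])-[0,0,.18];u=np.array([np.cos(np.radians(ang)),np.sin(np.radians(ang))]);s=np.array([np.cos(np.radians(side)),np.sin(np.radians(side))])
    print('r',((g[:2]-AX)@u).round(4),'lat',((g[:2]-AX)@s).round(4),'gz',g[2].round(4),'F',np.round(o["wrist_force"],1))
E
python3 - <<'E'
from h import *
rl(63.6,153.6)
a=save('side','s12')
for r in a['image'][193:222,350:392]: 
    m=r.min(1); print(''.join('#' if v>200 else '+' if v>140 else 'r' if r[i][0]>150 else '.' for i,v in enumerate(m)))
E
```

```text
r 0.1413 lat 0.04 gz 0.1937 F [ 0.6  0.6 -1.5]
..+#######................................
..+#########+.............................
..+##########+............................
..+###########............................
..+############...........................
..+###########+...........................
..+###########+...........................
..+#########++++..........................
..#######+#+++###.........................
..+#####++++++#####.......................
..+##++++++++++++####.....................
..+###+#+++++++.+++####...................
..+##++++++++++++r+++###..................
..+#++++++++++++rrrr++###.................
..+#++++++++++++rrr..++###................
..++++++++++++++rrr....++##...............
..+#++++++++++++rrr.....+##...............
..+++++++++++++++##.....+++...............
..+++++++++++++++#++.....++...............
...+++++++++++++#++#####+++...............
...+++++++++++++#+.####++++...............
..++++++++++++++#+++++++++................
+.+++++++++++++##....++...................
+++++++++++++++#+.........................
++++++++++++++##+.........................
++++++++++++++##..........................
++++++++++++.##+..........................
+++##++#+....##+..........................
.............#+...........................
```

The handle opening is in line with the ball: it is centred at about (370,208) and will pass through (367.7,210.7), with the ball at (367.2,210.3). I'll thread it.

Emit:
{"method": "apply_moves", "body": {"moves": [[[0,-0.12,0,0,1],[0,-0.24,0,0,1],[0,-0.36,0,0,1],[0,-0.48,0.08,0,1],[0,-0.48,0.08,0,1]]]}}

```text
time: 27.75
tool_pos: [0.5946, -0.2819, 0.3689]
ee_rot: [3.141, -0.001, 2.685]
wrist_force: [-0.0, -0.5, -1.7]
width: 0.0605
finger_force: 30.0
```

Emit:
{"method": "apply_moves", "body": {"moves": [[[0,-0.12,0.08,0,1],[0,-0.25,0.17,0,1],[0,-0.37,0.25,0,1],[0,-0.5,0.26,0,1],[0,-0.62,0.26,0,1],[0,-0.62,0.26,0,1]]]}}

```text
time: 28.5
tool_pos: [0.581, -0.3098, 0.3569]
ee_rot: [3.142, 0.0, 2.685]
wrist_force: [0.0, 0.0, -2.1]
width: 0.0598
finger_force: 30.0
```

```bash
python3 - <<'E'
from h import *
rl(63.6,153.6)
a=save('side','s13')
for r in a['image'][196:240,340:385]: 
    m=r.min(1); print(''.join('#' if v>200 else '+' if v>140 else 'r' if r[i][0]>150 else '.' for i,v in enumerate(m)))
E
```

```text
r 0.0876 lat 0.0398 gz 0.1769 F [ 0.   0.  -2.1]
+++.....r....................................
++++.........................................
..+++........................................
...++.+......................................
...+..+......................................
...+..+......................................
+.+++.+.....................r................
+.+++++................rrrrrr................
+.++...................rrrrrr................
++.....................rrrrrr................
++.+#..................rrrrrr................
++.+#..................rrrrrr................
++.+######.....+.......rrrrrr................
+..+########+..........rrrrrr................
+..+##########+........rrrr##................
++.+###########+........rr+##+...............
...#############..........#+.................
+..+############..........##.................
+..#############+........##+.................
++.############++........##+.................
++.###########+++........#+..................
+..+#########++###......##+..................
+..+#######++++#####....##.............
[... 272 characters left out ...]
..........
+..+++#+++++++++++..##+..++##................
+..++#+++++++++++++##+....+++................
+..++++++++++++++###+.....+++.......+########
+..+#+++##++++++++##+#+###++++###############
+..++++.....++++++#++####++++################
...+#+.......++++##.++#+++++##+#####+########
...++........++++#+.+++++++###++###++########
++++.........+++##+###########+.+++.+########
+++..........+++##+############+..+##########
++...........+++#++#############+++##########
+..+.........+###+##############r+###########
+.+..........#########+##########+###########
............+###++###########################
............+###+############################
...........+###++###########################+
```

The rod passes through the handle, so I'll lower and release.

Emit:
{"method": "apply_moves", "body": {"moves": [[[0,0,0.05,0,1],[0,0,0.08,0,1],[0,0,0.08,0,0.25],[0,0,0.08,0,0.1],[0,0,0.08,0,0.1],[0,0,0.08,0,0.1],[0,0,0.08,0,0.1],[0,0,-0.4,0,0.1],[0,0,-1.2,0,0.1],[0,0,-2.0,0,0]]]}}

```text
time: 29.8
tool_pos: [0.5812, -0.3093, 0.4575]
ee_rot: [3.141, -0.001, 2.685]
wrist_force: [0.2, -1.1, 0.5]
width: 0.0913
finger_force: 0.0
```

```bash
python3 - <<'E'
from h import *
plan([(.45,-.25,.27,40,0),(.32,-.15,.25,20,0),(.30,0,.25,0,0),(.26,.13,.25,-15,0)])
a=save('side','s14');d=save('top','t14')
u=np.array([np.cos(np.radians(63.6)),np.sin(np.radians(63.6))])
print('exp',proj(a,[*(AX+u*.088),.169-.043]).round(1))
for r in a['image'][205:265:2,330:385]: 
    m=r.min(1); print(''.join('#' if v>200 else '+' if v>140 else '.' for i,v in enumerate(m)))
cups(d,{'a':(141,265)})
E
```

```text
now grasp [ 0.5812 -0.3093  0.2775] phi 63.9 w 0.0913 q6 [-33.  19.  56.   0. 105. -97.] t 29.8 F [ 0.2 -1.1  0.5]
0 [[0.96,-0.03,0.05,0.8,0],[1.92,-0.06,0.1,1.59,0],[2.88,-0.09,0.15,2.39,0],[3.68,0.07,0.25,2.89,0],[4.48,0.23,0.35,3.39,0],[5.29,0.4,0.45,3.89,0],[6.09,0.56,0.55,4.39,0],[6.51,1.19,0.55,4.89,0],[6.93,1.82,0.55,5.39,0],[7.35,2.45,0.55,5.89,0]]
10 [[7.77,3.08,0.55,6.39,0],[8.39,3.74,0.55,6.89,0],[9.02,4.4,0.55,7.39,0],[9.64,5.06,0.55,7.89,0]]
exp [361.  239.2]
...........####........................................
...........####........................................
...........####........................................
...........+###.....................+#+................
............###.....................##.................
............###....................##+.................
............####..................##+..................
............####.................+#+...................
.............###..........#########....................
.............######....##+++++...+++...................
.............#########++++....##+.+++..................
.......
[... 434 characters left out ...]
###+++
#########..............+########+++#+++++#####+++++#+++
########................+#####+.++++++++######+++++++++
#+...++#.................+++++#...++++++++++++++++++..+
###..+##.................++++##+.......+++++++++......#
###+..++...............+########+.......+++#++.++######
#####+.+...+##............+.+.++#######++..........+...
###+.+###+##...........+.+########++.++++...+++########
####+.++##+...+++++.....+##############################
###+####+......+++....#################################
##.....+##+....++++...#################################
+++++##+.......+++....+....+++#########################
a foot px [140.9 265.2] 265 xy [0.463  0.2641] handle -108.6 n 17 rmax 0.0528
```

Emit:
{"method": "apply_moves", "body": {"moves": [[[0.96,0,0,0.8,0],[1.92,-0.06,0,1.59,0],[2.88,-0.09,0.15,2.39,0],[3.68,0.07,0.25,2.89,0],[4.48,0.23,0.35,3.39,0],[5.29,0.4,0.45,3.89,0],[6.09,0.56,0.55,4.39,0],[6.51,1.19,0.55,4.89,0],[6.93,1.82,0.55,5.39,0],[7.35,2.45,0.55,5.89,0]]]}}

```text
time: 31.15
tool_pos: [0.3046, -0.0364, 0.4281]
ee_rot: [-3.141, -0.001, 1.654]
wrist_force: [0.5, 0.5, 0.6]
width: 0.0938
finger_force: 0.0
```

```bash
python3 - <<'E'
from h import *
plan([(.28,.12,.25,-12,0),(.30,.22,.24,-19,0),(.4632,.2641,.19,-19,0)])
d=save('top','t15')
cups(d,{'a':(141,265)})
E
```

```text
now grasp [ 0.3046 -0.0364  0.2481] phi 4.7 w 0.0938 q6 [-17. -28. 103.   0. 105. -22.] t 31.15 F [0.5 0.5 0.6]
0 [[0.79,-0.06,-0.01,0.42,0],[1.58,-0.12,-0.02,0.84,0],[2.37,-0.17,-0.03,1.26,0],[3.16,-0.23,-0.04,1.67,0],[3.81,-0.04,0.03,1.91,0],[4.46,0.14,0.09,2.14,0],[5.12,0.33,0.16,2.37,0],[5.27,1.16,0.41,2.37,0],[5.42,1.99,0.66,2.37,0],[5.57,2.83,0.91,2.37,0]]
10 [[5.73,3.66,1.16,2.37,0]]
a foot px [140.8 265. ] 254 xy [0.4634 0.2642] handle -109.2 n 15 rmax 0.0531
```

Emit:
{"method": "apply_moves", "body": {"moves": [[[0.79,-0.06,0,0.42,0],[1.58,-0.12,0,0.84,0],[2.37,-0.17,0,1.26,0],[3.16,-0.23,0,1.67,0],[3.81,-0.04,0.03,1.91,0],[4.46,0.14,0.09,2.14,0],[5.12,0.33,0.16,2.37,0],[5.27,1.16,0.41,2.37,0],[5.42,1.99,0.66,2.37,0],[5.57,2.83,0.91,2.37,0]]]}}

```text
time: 32.45
tool_pos: [0.4232, 0.2526, 0.3821]
ee_rot: [-3.141, 0.001, 1.245]
wrist_force: [0.1, 0.1, 0.1]
width: 0.0941
finger_force: 0.0
```

```bash
python3 - <<'E'
from h import *
plan([(.4633,.2642,.19,-19,0),(.4633,.2642,.12,-19,0)])
d=save('top','t16')
cups(d,{'a':(141,265)})
E
```

```text
now grasp [0.4232 0.2526 0.2021] phi -18.7 w 0.0941 q6 [24. -2. 88.  0. 94. 43.] t 32.45 F [0.1 0.1 0.1]
0 [[0.48,0.69,0.24,0.03,0],[0.48,0.69,0.94,0.03,0],[0.48,0.69,1.64,0.03,0]]
a foot px [141.6 265.5] 230 xy [0.4622 0.2624] handle -108.5 n 15 rmax 0.051
```

Emit:
{"method": "apply_moves", "body": {"moves": [[[0.24,0.35,0.1,0,0],[0.48,0.69,0.24,0.03,0],[0.48,0.69,0.94,0.03,0],[0.48,0.69,1.64,0.03,0],[0.48,0.69,1.64,0.03,0],[0.48,0.69,1.64,0.03,0]]]}}

```text
time: 33.25
tool_pos: [0.4627, 0.2639, 0.3026]
ee_rot: [3.141, -0.001, 1.239]
wrist_force: [0.7, 0.1, 0.5]
width: 0.0941
finger_force: 0.0
```

```bash
python3 - <<'E'
from h import *
plan([(.4633,.2642,.046,-19,0)],step=30)
E
```

```text
now grasp [0.4627 0.2639 0.1226] phi -19.0 w 0.0941 q6 [24.  5. 90.  0. 85. 43.] t 33.25 F [0.7 0.1 0.5]
0 [[0.0,0.0,0.51,-0.0,0],[0.01,0.01,1.02,-0.0,0],[0.01,0.01,1.53,-0.0,0]]
```

Emit:
{"method": "apply_moves", "body": {"moves": [[[0,0,0.5,0,0],[0,0,1.02,0,0],[0,0,1.53,0,0],[0,0,1.53,0,0],[0,0,1.53,0,1],[0,0,1.53,0,1],[0,0,1.53,0,1],[0,0,1.53,0,1],[0,0,1.53,0,1]]]}}

```text
time: 34.38
tool_pos: [0.4628, 0.264, 0.226]
ee_rot: [3.14, -0.001, 1.238]
wrist_force: [-0.3, -0.6, 2.6]
width: 0.0604
finger_force: 30.0
```

Emit:
{"method": "apply_moves", "body": {"moves": [[[0,0,-0.2,0,1],[0,0,-1,0,1],[0,0,-2,0,1],[0,0,-3,0,1],[0,0,-4,0,1],[0,-1,-4.2,0,1],[0,-2,-4.2,0,1],[0,-3,-4.2,0,1],[0,-3,-4.2,0,1]]]}}

```text
time: 35.5
tool_pos: [0.3181, 0.3134, 0.4359]
ee_rot: [-3.141, -0.001, 1.243]
wrist_force: [1.0, -0.7, -1.4]
width: 0.0601
finger_force: 30.0
```

```bash
python3 - <<'E'
from h import *
plan([(.27,.17,.25,5,1),(.31,0,.25,30,1),(.33,-.15,.25,50,1),(.38,-.30,.25,63.6,1)])
print(hook(-116.4,153.6,.175,.24,phi=63.6))
E
```

```text
now grasp [0.3181 0.3134 0.2559] phi -18.8 w 0.0601 q6 [ 37.  -9.  88.   0. 100.  56.] t 35.5 F [ 1.  -0.7 -1.4]
0 [[-0.76,0.0,0.03,-0.59,1],[-1.51,0.01,0.06,-1.19,1],[-2.27,0.01,0.09,-1.78,1],[-3.02,0.01,0.12,-2.38,1],[-3.77,0.47,0.12,-3.0,1],[-4.51,0.94,0.12,-3.63,1],[-5.25,1.4,0.12,-4.25,1],[-5.99,1.86,0.12,-4.88,1],[-6.66,2.2,0.12,-5.38,1],[-7.34,2.54,0.12,-5.88,1]]
10 [[-8.02,2.87,0.12,-6.38,1],[-8.7,3.21,0.12,-6.88,1],[-9.33,3.69,0.12,-7.22,1],[-9.96,4.16,0.12,-7.56,1],[-10.59,4.64,0.12,-7.9,1],[-11.22,5.12,0.12,-8.24,1]]
(np.float64(0.46585179675353994), np.float64(-0.5458534212328701), 0.25, 63.6, 1)
```

Emit:
{"method": "apply_moves", "body": {"moves": [[[-0.76,0,0,-0.59,1],[-1.51,0,0.06,-1.19,1],[-2.27,0,0.09,-1.78,1],[-3.02,0,0.1,-2.38,1],[-3.77,0.47,0.1,-3.0,1],[-4.51,0.94,0.1,-3.63,1],[-5.25,1.4,0.1,-4.25,1],[-5.99,1.86,0.1,-4.88,1],[-6.66,2.2,0.1,-5.38,1],[-7.34,2.54,0.1,-5.88,1]]]}}

```text
time: 36.75
tool_pos: [0.3211, -0.0776, 0.4303]
ee_rot: [-3.141, 0.0, 2.266]
wrist_force: [0.2, -0.1, -0.8]
width: 0.0607
finger_force: 30.0
```

```bash
python3 - <<'E'
from h import *
plan([(.36,-.15,.25,50,1),(.38,-.35,.25,63.6,1),(.40,-.48,.25,63.6,1),hook(-116.4,153.6,.175,.235,phi=63.6)])
E
```

```text
now grasp [ 0.3211 -0.0776  0.2503] phi 39.8 w 0.0607 q6 [-23. -24. 101.  -0. 104. -63.] t 36.75 F [ 0.2 -0.1 -0.8]
0 [[-0.8,-0.17,0.0,-0.51,1],[-1.61,-0.33,0.01,-1.02,1],[-2.44,-0.89,0.01,-1.36,1],[-3.27,-1.46,0.01,-1.7,1],[-4.11,-2.02,0.01,-2.04,1],[-4.94,-2.59,0.01,-2.38,1],[-5.69,-3.04,0.01,-2.38,1],[-6.44,-3.49,0.01,-2.38,1],[-7.19,-3.94,0.01,-2.38,1],[-8.12,-3.86,0.06,-2.38,1]]
10 [[-9.05,-3.78,0.11,-2.38,1]]
```

Emit:
{"method": "apply_moves", "body": {"moves": [[[-0.8,-0.17,0,-0.51,1],[-1.61,-0.33,0,-1.02,1],[-2.44,-0.89,0,-1.36,1],[-3.27,-1.46,0,-1.7,1],[-4.11,-2.02,0,-2.04,1],[-4.94,-2.59,0,-2.38,1],[-5.69,-3.04,0,-2.38,1],[-6.44,-3.49,0,-2.38,1],[-7.19,-3.94,0,-2.38,1],[-8.12,-3.86,0.06,-2.38,1]]]}}

```text
time: 38.0
tool_pos: [0.4308, -0.5145, 0.427]
ee_rot: [-3.141, -0.0, 2.676]
wrist_force: [1.5, 0.8, 0.2]
width: 0.0602
finger_force: 30.0
```

Emit:
{"method": "apply_moves", "body": {"moves": [[[-0.5,0.04,0.02,0,1],[-0.93,0.08,0.05,0,1],[-0.93,0.08,0.05,0,1],[-0.93,0.08,0.05,0,1]]]}}

```text
time: 38.5
tool_pos: [0.4751, -0.5287, 0.4242]
ee_rot: [3.141, -0.001, 2.679]
wrist_force: [0.4, -0.5, -0.9]
width: 0.0605
finger_force: 30.0
```

```bash
python3 - <<'E'
from h import *
rl(-116.4,153.6)
plan([hook(-116.4,153.6,.172,ZT+.001,phi=63.6,lat=.039)])
E
```

```text
r 0.1555 lat 0.0373 gz 0.2442 F [ 0.4 -0.5 -0.9]
now grasp [ 0.4751 -0.5287  0.2442] phi 63.5 w 0.0605 q6 [ -53.   26.   50.   -0.  104. -116.] t 38.5 F [ 0.4 -0.5 -0.9]
0 [[0.03,-0.33,0.96,-0.01,1]]
```

Emit:
{"method": "apply_moves", "body": {"moves": [[[0.03,-0.33,0,0,1],[0.03,-0.33,0.2,0,1],[0.03,-0.33,0.6,0,1],[0.03,-0.33,0.96,0,1],[0.03,-0.33,0.96,0,1],[0.03,-0.33,0.96,0,1]]]}}

```text
time: 39.25
tool_pos: [0.4671, -0.5423, 0.377]
ee_rot: [-3.141, 0.0, 2.68]
wrist_force: [-0.4, -1.0, -0.7]
width: 0.0602
finger_force: 30.0
```

```bash
python3 - <<'E'
from h import *
rl(-116.4,153.6)
a=save('side','s17')
g=pose()["tool_pos"]-[0,0,.18];d=np.radians(-26.4);d=np.array([np.cos(d),np.sin(d),0]);up=np.array([0,0,1])
c=lambda X:proj(a,X).round(1)
print('loop',c(g+d*.038-.01*up),'top',c(g+d*.038-.002*up),'bot',c(g+d*.038-.018*up),'in',c(g+d*.027-.01*up),'out',c(g+d*.049-.01*up))
u=np.array([np.cos(np.radians(-116.4)),np.sin(np.radians(-116.4))])
for r,z in((.126,ZT),(.172,ZT),(.099,ZS),(.074,ZS)):print(r,c([*(AX+u*r),z]))
x0,y0=int(c(g+d*.038-.01*up)[0])-14,int(c(g+d*.038-.01*up)[1])-32
print(x0,y0)
for r in a['image'][y0:y0+48,x0:x0+40]:
    m=r.min(1); print(''.join('#' if v>225 else '=' if v>200 else '+' if v>170 else '-' if v>120 else '.' for v in m))
x1,y1=300,225
o=cv2.resize(a['image'][200:290,280:400,::-1],None,fx=6,fy=6,interpolation=cv2.INTER_CUBIC);cv2.imwrite('pics/c13.png',o)
E
```

```text
r 0.1712 lat 0.0384 gz 0.197 F [-0.4 -1.  -0.7]
loop [312.5 275. ] top [312.4 271.7] bot [312.6 278.3] in [307.5 273.8] out [317.4 276.3]
0.126 [322.3 264.5]
0.172 [312.5 276.4]
0.099 [327.9 265.1]
0.074 [332.8 259.1]
298 243
.......-.-++############--##############
.......-.-###############--=############
.........-################+---+=########
.........-###################+----+#####
.......-..-=#############=#######+---+==
.......-.-+++=###########==########--#-.
.......-.-++++=#########===########--+##
.......-.-+=++++########=++########---++
........--+++++++######=+--########+----
........--==++++++####==+--########-----
........--=#+++++++##===+-+########==+--
........--=##-++++-##=++---########=-#=.
##......--####=+++++==+---=########+--=#
####-...--#######+-+=+----#########=.--+
######..--##########=-----##########+--+
#######+.-##########+----=###########=-#
########+-##########=---+##########=####
#########-##########=---=#########=.--++
#########.=#########=---#########=-....-
#########.=#########+--=#########-=#+-+#
#########+##########+-+#########+-=+=##+
########++###
[... 393 characters left out ...]
...
=====+++++---.---+=###=#+....-==#####=-.
===++++++-----....-+=##=#==++....-==##-.
====++++++---===++--+=##=####==++....--.
===++++++----+##=#==+===..-==#####=+-...
===++++++-+##-.-=##=++++--...--=#######-
==+++++++-+#####-.-#-+++===#+...--+=###-
===++++++--=########=++++###==##+....-#-
=++++++++---++#####=++--..-+=###===+++#-
=++++++++------+++++-++=++....-=###==##-
+++++++++----+.------=####==+-....-=###-
+=++++++----=####+....-+=####=##+..-##=-
++++++++----==######++....-==####==+###+
+++++++----...--=######=+-....-=###==##=
++++++++=####+....-+=#######+....-+==###
++++++-.=#######++...--==#####=++....+##
++=++=-...--=######=+....--=######=+--+=
=++###--=+....-==######++....-+=#####=+-
```

View pics/c13.png

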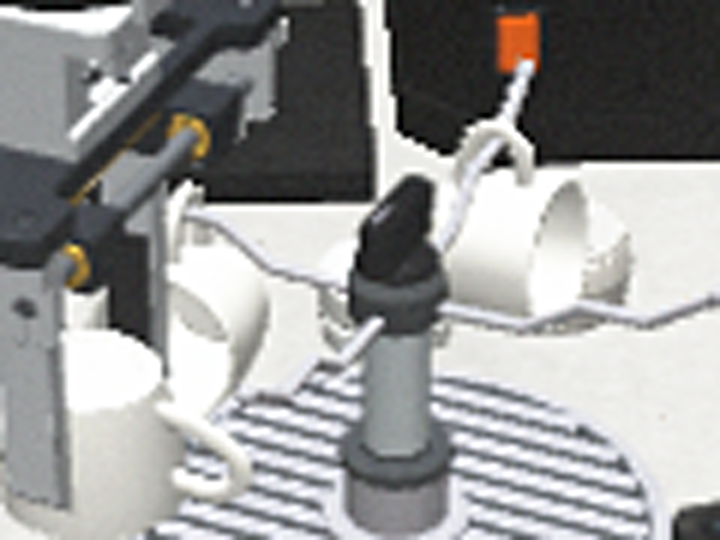

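The last view shows cups b and c hanging freely with their bodies down. Cup a's opening is at about crop (210,460) and the front arm's ball is at about (250,395). I'll locate that ball numerically from picture differences.

```bash
python3 - <<'E'
from h import *
A=np.mean([np.load(f'pics/{n}.npz')['image'].astype(float) for n in('s8','s10','s14')],0);B=np.load('pics/side0.npz')['image'].astype(float)
D=(A-B).sum(2)[255:275,312:345]
print('cols 312..; rows 255..')
for i,r in enumerate(D): print(255+i,' '.join(f'{int(v/10):3d}' for v in r))
g=pose()["tool_pos"]; print(g)
S=np.load('pics/s17.npz');print()
# handle opening region of cup a
for i,r in enumerate(S['image'][262:286,300:326].min(2)): print(262+i,' '.join(f'{int(v/10):2d}' for v in r))
E
```

```text
cols 312..; rows 255..
255   3   0   1   1   1   0   0  -4 -10 -16 -24 -27 -17   2   1   1   0   1   0   0   0   0   0   1   2   0   1  18  21  13  -7  -6   1
256   7   7   6   1   0   0   2  -6 -15 -20 -25 -27 -12   1   0   0   0   1   1   0   0   1   0   2   1   1   4   0  -8 -31  -2  14   1
257  34  25  17  10   7   8   1  -7 -17 -22 -28 -25  -4   1   1   1   0   1   0   0   1   1   0   1   1   7  19  17  -5  -8   3  -9  16
258  22  21  37  34  31  16   3  -3 -16 -27 -29 -18   0   0   0   0   0   1   0   1   1   1   2   1   4  26  19   8   6   0  -6  14  27
259   8   7   7   8  24  31  16  -4 -13 -28 -27  -7   2   0   0   1   0   1   0   0   0 -10  -1   0   3   9  10   8  22  17  20  25  28
260   6   6   5   5   7  10  26   9 -14 -27 -13   0   1   0   1   0   0   0   0   0  -3 -34 -31 -26 -20 -13 -22  30  34  22  24  26  30
261   7   7   7   7   7   7   7  21   0 -25 -13   3   0   0   0   0   0   0   0  -2 -31 -46 -42 -41 -39 -23   3  58  34  22  24  28  29
262   8   8   7   7   7   6   1  -6   0   5   3   2   5   0   0   0   0  -1  -2 -22  -9   1  -4 -13 -11   0   5  49  25  21  
[... 2949 characters left out ...]
18 23 23 22 22 21 21 17 20 21 20  9 11 15 20
278 20 19 19 19 19 18 17 17 18 24 24 14 10 14 20 23 22 22 17 18 19 19 13 14 11  9
279 20 19 19 18 18 18 17 16 19 25 25 25 24 23 13 10 14 23 17 17 18 19 21 22 22 23
280 20 19 20 19 18 18 17 16 16 22 24 25 25 25 25 25 25 24 20 17 17 17 18 23 22 22
281 19 19 19 18 18 18 17 16 15 16 18 19 22 24 25 25 24 21 17 17 16 12  9 11 15 19
282 19 19 19 18 18 18 17 16 15 14 13 14 16 18 19 19 18 18 17 17 19 22 19 17 11  9
283 19 19 19 19 18 18 17 16 15 14 16 18 10 13 12 14 15 14 16 21 23 23 22 22 22 22
284 19 19 19 18 18 17 16 16 15 15 21 23 23 23 23 18 11  8  9 10 14 17 21 23 23 23
285 19 18 18 18 17 17 16 15 14 15 20 21 23 23 23 23 23 22 19 18 11  9 10 11 15 21
```

Emit:
{"method": "apply_moves", "body": {"moves": [[[0.03,0,0.08,0,1],[0.03,0.3,0.08,0,1],[0.03,0.6,0.08,0,1],[0.03,0.6,0.08,0,1],[0.03,0.6,0.08,0,1]]]}}

```text
time: 39.92
tool_pos: [0.4794, -0.5144, 0.3729]
ee_rot: [-3.141, 0.0, 2.681]
wrist_force: [-0.2, -0.5, -1.4]
width: 0.0599
finger_force: 30.0
```

```bash
python3 - <<'E'
from h import *
rl(-116.4,153.6)
S=save('side','s18')
for i,r in enumerate(S['image'][256:276,306:332].min(2)): print(256+i,' '.join(f'{int(v/10):2d}' for v in r))
im=S['image'].astype(int);
print('b-r')
for i,r in enumerate((im[:,:,2]-im[:,:,0])[256:276,306:332]): print(256+i,' '.join(f'{int(v):2d}' for v in r))
E
```

```text
r 0.1408 lat 0.0398 gz 0.1929 F [-0.2 -0.5 -1.4]
256 25 25 25 25 25 25 25 13 17 19 16 17 21 18 16 14 13 14 24 23 23 23 23 23 23 23
257 25 25 25 25 25 25 24 19 25 25 25 25 20 16 15 14 12 16 24 23 23 23 22 23 23 23
258 25 25 25 25 25 25 16 19 24 25 25 25 18 14 14 12 13 21 23 23 23 23 23 23 23 23
259 25 25 25 25 24 18 18 17 20 25 25 25 20 15 13 12 17 24 23 23 23 22 23 23 23 23
260 25 25 25 21 20 18 18 20 22 25 25 25 21 14 12 13 21 23 23 23 23 22 23 23 22 22
261 23 20 21 19 19 19 22 25 25 25 25 25 20 13 11 16 23 23 23 23 23 23 23 23 22 22
262 20 20 20 19 20 19 20 24 25 25 25 25 20 12 12 21 23 23 23 23 23 23 22 22 22 16
263 21 20 20 19 19 18 17 19 20 23 24 25 25 24 20 24 23 23 23 23 23 23 22 23 17 16
264 20 20 20 19 19 18 17 14 16 18 20 22 24 25 25 25 23 23 23 23 22 23 23 18  8  9
265 20 20 20 19 19 19 17 16 15 13 14 17 19 22 24 25 25 21 17 18 19 20 21 14 19 18
266 20 20 20 19 18 18 17 16 15 14 14 16 16 19 21 23 25 25 18  8 10 11 16 23 23 23
267 20 20 19 19 19 18 17 17 16 15 16 23 23 20 19 20 22 24 25 17 10  8  8 15 19 21
268 20 20 19 19 18 18 17 16 16 15 15 22 16 10 13 20 19 21 23 25 24 
[... 1559 characters left out ...]
6 -3  0 -4  8  5  4  7 10 11
268 -7 -8 -8 -8 -8 -9 -8 -11 -8 -7 -1 11 11 10  3 -5 -8 -7 -4 -4  2  9 13  8  1  8
269 -8 -6 -8 -8 -6 -10 -8 -5 -7 -6 -2 17 10  9 11  6 -1 -7 -10 -5 -5  9  7  7 10 14
270 -8 -9 -6 -5 -8 -9 -9 -7 -7 -7  1  7  8  9 15 15  8 -1 -9 -11 -9  3 13  7  6  6
271 -8 -10 -10 -6 -8 -11 -8 -6 -7 -9  3 14  7  7  7  6  9 10 -8 -7 -8 -4 12 11 16 15
272 -8 -10 -10 -8 -4 -10 -6 -7 -5  0  0 -1  2 15 13 11  6  9 -5 -9 -9 -8  9 13  8  1
273 -9 -9 -9 -8 -10 -7 -6 -9 -8 -3  0  0  0  0  0  2  6  0 -5 -6 -10 -5 10  7  8 13
274 -7 -8 -7 -6 -9 -8 -11 -4 -9 -9 -8 -6 -2 -1  0  0 -3 -11 -8 -8 -8  2 12 13  6  6
275 -8 -6 -9 -7 -8 -9 -8 -5 -6 -6 -8 -8 -10 -7 -5 -7 -11 -6 -8 -9 -7  8 12  7  9 12
```

By colour, the opening's interior spans cols 317–323 and rows 267–274. Carried inward it lands at about (321.4,265.6), with the ball at about (321.3,266.1). They are aligned, so I'll thread it.

Emit:
{"method": "apply_moves", "body": {"moves": [[[0,0.12,0,0,1],[0,0.24,0,0,1],[0,0.36,0,0,1],[0,0.48,0.08,0,1],[0,0.48,0.08,0,1]]]}}

```text
time: 40.6
tool_pos: [0.4902, -0.4926, 0.368]
ee_rot: [3.141, -0.001, 2.681]
wrist_force: [-0.4, -0.3, -0.6]
width: 0.06
finger_force: 30.0
```

Emit:
{"method": "apply_moves", "body": {"moves": [[[0,0.12,0.08,0,1],[0,0.25,0.17,0,1],[0,0.37,0.25,0,1],[0,0.5,0.26,0,1],[0,0.62,0.26,0,1],[0,0.62,0.26,0,1]]]}}

```text
time: 41.35
tool_pos: [0.504, -0.465, 0.356]
ee_rot: [-3.141, 0.001, 2.681]
wrist_force: [0.5, 0.4, -0.9]
width: 0.0601
finger_force: 30.0
```

```bash
python3 - <<'E'
from h import *
rl(-116.4,153.6)
S=save('side','s19');im=S['image'].astype(int);x0,y0=314,248
d=(im[:,:,2]-im[:,:,0])
for y in range(y0,y0+26): print(y,''.join('o' if d[y,x]>3 else '.' if d[y,x]<-4 else '#' if im[y,x].min()>235 else '-' for x in range(x0,x0+40)))
E
```

```text
r 0.0856 lat 0.0398 gz 0.176 F [ 0.5  0.4 -0.9]
248 ##########--#-----.----ooooo--oooooo-oo-
249 ###########-#-.---..--.#---o-ooooooo-o--
250 ##########.-#--------..---o---oooooo--oo
251 ##########..#---------.--o-----o------oo
252 #########...---.--.-.-.-----o------o----
253 ########-....------.----.o-ooo--o-------
254 ######...-###.-.----------ooo-o-o--o---.
255 ##.--.....#####..--.-.-#.ooooo----------
256 .............#####-.-----oo--oooooo-oo--
257 ...............####.--.ooo--oooo-oooo-..
258 ...........-.....####.ooo--oooooooooo-..
259 ..............-....###-o---ooooooo-oo-..
260 ...............-o-...#-o-.-oooooooooo-..
261 ..............--oo-....---oooooooooooo--
262 .............--oo---....oooooooooooooooo
263 .......-.....ooo-ooo-....ooooooooo-ooooo
264 .....-ooo----oo-ooooo-...ooooooooooooooo
265 .....-oo-o---oooooooo....ooooooooooooooo
266 .....-ooo--oo--#####-...-oo-oooooooooooo
267 ......--------..####....-oooooooo-oooooo
268 ............-..........-ooooooooo-oooooo
269 .-............oo-.....-oooooooo-oooooooo
270 .............ooooooooooooooooooooooooooo
271 ......-.....-ooooooooooooo-ooooooooooooo
272 ..........-oooooo-oooooooooooooooooooooo
273 ..........-ooooooooooooooooooo-ooooo-ooo
```

The rod now shows in front of the cup body out to the ball at (321,265), and behind the strap. It's threaded, so I'll lower and release.

Emit:
{"method": "apply_moves", "body": {"moves": [[[0,0,0.05,0,1],[0,0,0.08,0,1],[0,0,0.08,0,0.25],[0,0,0.08,0,0.1],[0,0,0.08,0,0.1],[0,0,0.08,0,0.1],[0,0,0.08,0,0.1],[0,0,-0.4,0,0.1],[0,0,-1.2,0,0.1],[0,0,-2.0,0,0]]]}}

```text
time: 42.65
tool_pos: [0.5036, -0.4654, 0.4564]
ee_rot: [3.141, -0.001, 2.68]
wrist_force: [0.5, -0.6, -0.6]
width: 0.0912
finger_force: 0.0
```

Emit:
{"method": "apply_moves", "body": {"moves": [[[0,0,-2.0,0,0],[1,0,-2.0,0,0],[2,0,-2.0,0,0],[3,0,-2.0,0,0],[3,0,-2.0,0,0],[3,0,-2.0,0,0],[3,0,-2.0,0,0],[3,0,-2.0,0,0],[3,0,-2.0,0,0]]]}}

```text
time: 43.78
tool_pos: [0.37, -0.3992, 0.5552]
ee_rot: [3.141, -0.001, 2.681]
wrist_force: [-0.3, -0.2, 0.3]
width: 0.0937
finger_force: 0.0
```

```bash
python3 - <<'E'
from h import *
S=save('side','s20');im=S['image'].astype(int);T=save('top','t20')
d=(im[:,:,2]-im[:,:,0])
AXc=lambda a:[*(AX+.086*np.array([np.cos(np.radians(a)),np.sin(np.radians(a))]))]
for a in(153.6,63.6,-116.4): print(a,'seat',proj(S,AXc(a)+[.168]).round(0),'body',proj(S,AXc(a)+[.13]).round(0))
for y in range(200,310,2): print(y,''.join('o' if d[y,x]>3 else '.' if d[y,x]<-4 else '#' if im[y,x].min()>235 else '-' for x in range(285,405)))
print(telemetry.get_obs()["tool_pos"],telemetry.get_obs()["time"])
E
```

```text
153.6 seat [312. 234.] body [312. 248.]
63.6 seat [361. 224.] body [361. 238.]
-116.4 seat [331. 262.] body [331. 276.]
200 .........................-....--..-.---.-.------.-----..-...----------.----------------.--------.--------.----o---------
202 ..........-----------.--------------------.----.----------------.---.--.-----o.......o---------------------.------------
204 ..----..-.------..--------.----.--..------.-------------#-..--------.-------o........o---------------------o--.---.-----
206 ----.-.--.--..------..--.---------o-.---.------.----.-...------.--o..--------........o----------------------------------
208 -..--.-------------.-.--------------------------.-------#--.-----------.-----........o----------------------------------
210 ---..-....-------.-------.----------.-----------------o-#--.---------.---.---.....oo.o--------.-------------.-.-------.-
212 ---.----------------------.-.---------------------------.#-.------------------...oo-.------------o-------o----------.-o-
214 -.-.-----.-------------------.---.------------------.---.#-.----.----.----------ooo----------.--.----
[... 5239 characters left out ...]
oooooooooooooo--.--..------ooo
300 -------#--.----#----ooooooooooooooooooooooooooooooooooooooooooooooooooooooooooooooooooooooo-oooooooooo-o--.----.-------o
302 ---.----.------#-----o-oooooooooooooooooooooooooooooooooooooooooooo-oooooooooooooooooooooooooooooooo----o-.-...-.-------
304 ----------------.--------ooooooooooooooooooooooooooooooooooooooooooooooooooooooooooooooooooooooooo--------#------.------
306 --------------##.--o--------ooooooooooooooooooooooooooooooooooooooooooooooooooooooooooooooooooo-oo-----o-.--------..----
308 ---.------------#.----------o--ooooooooo-oooooooooooooooooooooooooooooooooooooooooooooooooooo-----------.#----------.-o-
[ 0.36972327 -0.39899034  0.55535669] 43.875
```

Emit:
{"method": "apply_moves", "body": {"moves": [[[0,0,0,0,0],[0,0,0,0,0],[0,0,0,0,0],[0,0,0,0,0],[0,0,0,0,0],[0,0,0,0,0],[0,0,0,0,0],[0,0,0,0,0],[0,0,0,0,0],[0,0,0,0,0]]]}}

```text
time: 45.12
tool_pos: [0.3693, -0.3987, 0.5556]
ee_rot: [3.142, -0.0, 2.68]
wrist_force: [-0.4, 0.1, -0.1]
width: 0.0938
finger_force: 0.0
```

```bash
python3 - <<'E'
from h import *
S=save('side','s21');D=np.abs(S['image'].astype(int)-np.load('pics/s20.npz')['image'].astype(int)).sum(2)[200:310,285:405]
print('moving px',(D>60).sum())
print(ticket.close_job())
E
```

```text
moving px 321
the job is handed in; nothing more can be done
None
```

I raised the column about 62 mm by camera (60 mm is the ring level with the lip), turned the knob home, hung all three white cups by their handles with bodies down, and handed the job in at about 45 s; the judge returned no verdict, and a cup may still have been swinging slightly at hand-in.

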